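Pack the cover plates and interlock the totes

ROBOT

A 6-joint arm with a two-finger parallel gripper is mounted at the origin on the work surface. World frame = base frame: x ahead of the robot, y to its left, z up, the work surface at z = 0. Lengths are in m, angles in rad, forces in N, time in s.
With the tool pointing down it reaches from about 0.375 to 0.825 m from the base axis. Payload 5.5 kg.
Tool frame: the origin (TCP) lies midway between the tips of the shut fingers; the grasp point (between the pads) lies 19 mm behind it (pinch_z is the x of the grasp point in the tool frame, in m); x points along the fingers, z is the direction in which the jaws open and shut, and the axes are right-handed (so a half turn about x gives the same grasp; the last joint's range is limited). The gripper opens to 85 mm and grips with 20 to 120 N. Pads are 22 mm wide; open, the fingers measure 114 mm over their backs; the gripper's body (76 mm by 85 mm) begins 54 mm behind the grasp point. The pads swing forward as they close: fully open they stand 13 mm farther back than shut.
Start: joints at [-1.234, 0.314, -0.047, 1.21, 0, 1.571], TCP at [0.198, -0.566, 0.231] pointing down, gripper open.
Joint ranges: [-2.67, 2.67], [-0.69, 1.73], [-1.03, 1.25], [-2.08, 2.16], [-1.42, 1.45], [-3.14, 3.14]. Speed limits (rad/s): [2.39, 2.39, 3.01, 3.14, 3.14, 3.14].

INTERFACE

Orientations are given as a unit quaternion [w, x, y, z].
In Python, from bench import * gives the robot as it stands.
- The arm moves only by the shell command python3 -m jog 'ROWS' [OPENING]. ROWS is text: rows parted by semicolons, each of 6 numbers parted by spaces: the shift along the tool's x, y, z in m, then the turn, a rotation vector about the tool's x, y, z in rad. A call has exactly 5 rows; each row shifts and turns the commanded pose from where the row before left it, along the tool's axes as they then stand; what a row does not reach is not made up. A row lasts 1/10 s, in which the tool goes at most 50 mm and 8.59 degrees, less where a joint would pass 70% of its speed; a pose out of reach is approached as far as the arm can. A call is refused whole if a number of a shift passes 0.05 or a number of a turn 0.15, either way. A call with a gripper value outside its range is refused whole. OPENING is the opening, from 0 (shut) to 1 (fully open), set as the call begins (- or left out, the last holds). The fingers move at their own pace and stop on an object; the grip force is fixed at half the most. Time passes only in rows, so rows that do not move let the fingers close, or fill a call up. It gives the time, the measured TCP pose, the force and the opening at its end, in the units of the state.
- get_state(): the state, without advancing time (a new reading comes with each control period).
- snapshot(name): name is "side" or "top" or "wrist"; returns the picture (384x512x3 uint8, blue, green, red); there is no depth.
- calibration(name): a dict with "vertical_fov" (degrees; the focal length in pixels is half the picture's height over the tangent of half this angle, whatever the lens; pixels are square), "cx", "cy" (the principal point, pixels), "camera_from_world" (4x4, takes a point from world to camera coordinates). Camera axes: x right, y down, z forward; pixel columns grow to the right and rows downward; lengths in m; the calibration is good to about 2 mm. The wrist camera is an equidistant fisheye: a pixel r from the principal point sees the ray r / f radians off the axis. A picture is of the moment at which its call begins: read the wrist's pose just before it. calibration takes no time and is no camera call; for the wrist camera it gives the pose at the moment of the call.
- job_done(): hands the job in, once; it reports no verdict.
The state is a dict: "t": time; "q": joint angles; "qd": joint speeds; "effort": joint torques, N m; "tcp_pos": TCP position; "eef_rot": TCP orientation; "wrist_force": force on the tool from outside, world axes, zero at the start; "wrist_torque": the same for the moment, N m; "opening": opening from 0.0 (shut) to 1.0 (fully open).
Only numpy, scipy, OpenCV 4.12 (cv2) and the standard library are available. Lean on these libraries where they do the work, as an engineer would, in place of code of your own. Each camera call takes 0.05 s, during which the arm holds its last target.

TASK

Lay every loose aluminium cover plate flat in the docked yellow tote, one on another in a single pile, and tap the pile's edges until it is flush and pushed home into the corner marked red (long edges along the long wall). Then set the grey tote on the yellow one and after it the green tote on the grey one, each turned so that its black end is opposite the black end of the tote below, so that it locks onto the ledges instead of nesting. Leave the card reader, bottle and screwdriver alone.

Things in the scene. Friction and masses are not known exactly. Their poses are not given: they have to be found in the camera images.
- dock: yellow open tote, fixed to the bench. Origin: centre of its underside; x along its length, z up. Foot 180 (x) x 120 (y), rim 198 x 138, 56 high, floor 4 thick, walls 2.5 thick leaning out 9 over the height; black rim strip on the -x end. Long walls' inner faces at |y| = 58 at the floor. Same way round, a tote on it nests (sinks in); turned end for end it stands on ledges, 4 play all round
- dock_ledge (a point): middle of the ledge at the yellow tote's black end. Each tote has hollow columns inside its end walls, from the floor to 44 above the underside, their flat tops being the ledges (12 below the rim): a middle one (|y| under 20) at the black end, two side ones (|y| 31 to 53) at the other end; inner faces at |x| = 71 at the floor; beside them the floor runs on to |x| = 88
- dock_home (a point): on the yellow tote's floor, 4 above the bench: where the centre of a plate pushed fully home in the red-marked corner lies (x = 30.6, y = -33 from the tote's origin): long edge on the -y long wall, short edge on the side column of the +x end, both with upright strips to 30 above the bench. A red angle on the rim marks the corner
- grey_c (a point): grey stacking tote, loose, about 0.35 kg, same mould as the yellow one. This point: on its middle axis, 28 above its underside; x along its length, black end at -x. Lift it by the upright fin in its middle: 18 thick (x), 60 long (y), top 36 above the underside, 55 free space either side. Turned and seated, it stands 44 above the tote below
- grey_black (a point): middle of the black end's rim of the grey tote, 99 along -x and 25 above the point grey_c
- green_c (a point): green stacking tote, loose, about 0.35 kg, same mould as the yellow one. This point: on its middle axis, 28 above its underside; x along its length, black end at -x. Lift it by the upright fin in its middle: 18 thick (x), 60 long (y), top 36 above the underside, 55 free space either side. Turned and seated, it stands 44 above the tote below
- green_black (a point): middle of the black end's rim of the green tote, 99 along -x and 25 above the point green_c
- plate0 (a point): aluminium cover plate 80 (x) x 50 (y) x 8 thick, 86 g, loose; its centre; z up. May be absent (two to four of the plates 0 to 3 are present), lying flat on the bench at first
- plate1 (a point): aluminium cover plate 80 (x) x 50 (y) x 8 thick, 86 g, loose; its centre; z up. May be absent (two to four of the plates 0 to 3 are present), lying flat on the bench at first
- plate2 (a point): aluminium cover plate 80 (x) x 50 (y) x 8 thick, 86 g, loose; its centre; z up. May be absent (two to four of the plates 0 to 3 are present), lying flat on the bench at first
- plate3 (a point): aluminium cover plate 80 (x) x 50 (y) x 8 thick, 86 g, loose; its centre; z up. May be absent (two to four of the plates 0 to 3 are present), lying flat on the bench at first
- reader_c (a point): bystander: black card-reader unit 70 x 110 x 45, centre
- cleaner_c (a point): bystander: clear upright bottle, 60 in diameter, 160 high, half-way up
- driver_c (a point): bystander: screwdriver lying on the bench, on its axis
There are look-alikes about, which are no part of the job. Leave any purple look-alike of the part that bears plate0 alone.

How it is judged:
By the outcome, as a careful person would: the job done as asked, in the order asked, and still so for the second after the job is handed in, with the robot touching nothing.
Of p0, p1, p2, p3 only 2 to 4 are there at a start; the rules pass over those that are not, and their reading is None.
At some moment in a run one of grey, green may be knocked a few centimetres aside while the robot is not near it.
Once in a run the grip may slacken for a moment while it holds something.
It also fails if it takes over 210 s, if anything falls off the work surface, if the arm or the gripper's body presses on something with over 40 N, if the wrist force passes 120 N, or if a joint passes its speed limit or range.

## Working session

There is one attempt and no reset: what is moved stays moved. The work goes in short steps, Python scripts to look and compute and a shell command to move; the robot and the scene stay as the last step left them, time stands still between calls to the robot, and variables do not carry over. Pictures are saved under pics/ and viewed, and the job is handed in when it is done.

```bash
ls; mkdir -p pics
python3 - <<'E'
from bench import *
import cv2
for n in ("top","side","wrist"):
    c=calibration(n); print(n,c)
    cv2.imwrite(f"pics/{n}0.png",snapshot(n))
s=get_state(); print(s)
E
```

```text
pics
top {'vertical_fov': 45.43683796093578, 'cx': 251.81318333003793, 'cy': 197.18511294015502, 'camera_from_world': array([[ 0.01109699, -0.99990643, -0.00799942, -0.03099793],
       [-0.99690396, -0.01044019, -0.0779326 ,  0.56197866],
       [ 0.07784179,  0.00883947, -0.99692654,  1.68876368],
       [ 0.        ,  0.        ,  0.        ,  1.        ]])}
side {'vertical_fov': 42.36887992844984, 'cx': 250.42596494977178, 'cy': 190.05224198963228, 'camera_from_world': array([[-0.86173679, -0.50719623, -0.01271598,  0.46865217],
       [-0.38021194,  0.66217692, -0.64572487,  0.28467411],
       [ 0.33592945, -0.55161011, -0.76346427,  1.46009493],
       [ 0.        ,  0.        ,  0.        ,  1.        ]])}
wrist {'vertical_fov': 65.70646984690485, 'cx': 260.19074897788823, 'cy': 192.38224590093418, 'camera_from_world': array([[ 3.29295048e-01, -9.44227073e-01, -8.05939727e-05,
        -5.99236437e-01],
       [-8.99553773e-01, -3.13741372e-01,  3.03923280e-01,
        -3.91157914e-02],
       [-2.86997875e-01, -1.00007933e-01, -9.52696506e-01,
         3.80238840e-01],
       [ 0.00000000e+00,  0.00000000e+00,  0.00000000e+00,
         1.00000000e+00]])}
{'t': 0.15, 'q': array([-1.23398203e+00,  3.14081415e-01, -4.78436321e-02,  1.21021466e+00,
        1.46586562e-05,  1.57079045e+00]), 'qd': array([ 4.93522717e-04,  5.01129995e-05,  4.26598305e-03,  5.61410201e-04,
       -1.64487500e-03,  1.33878848e-03]), 'effort': array([-1.84729479e-04, -5.40043616e+01,  3.40060437e+01,  1.32110642e-02,
        1.04411592e-05,  2.04427084e-05]), 'tcp_pos': array([ 0.19814527, -0.56586153,  0.23062447]), 'eef_rot': array([ 0.57634931,  0.40939762,  0.57711808, -0.40883956]), 'wrist_force': array([ 0.21069991, -0.26625523,  0.10679239]), 'wrist_torque': array([ 0.02643232, -0.06330933, -0.06885752]), 'opening': 1.0017003448266344}
```

View pics/top0.png

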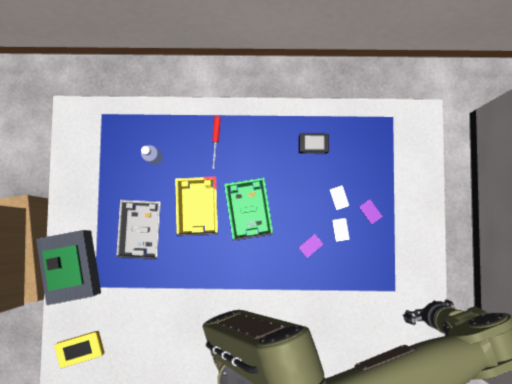

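View pics/side0.png

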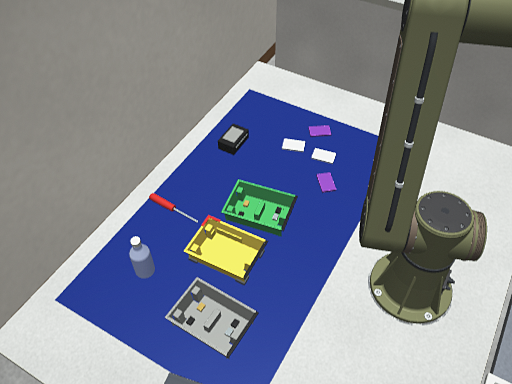

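View pics/wrist0.png

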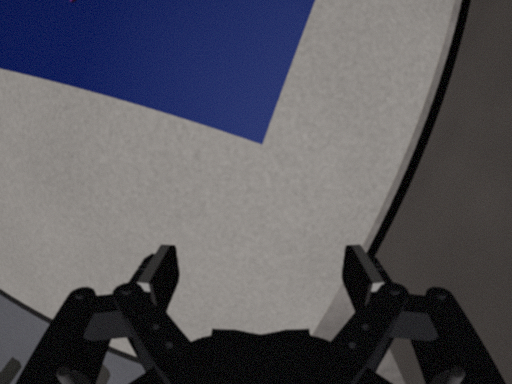

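The top view shows two bare aluminium rectangles, at (339,197) and (341,230). There are two purple look-alikes, at (371,211) and (311,246). The yellow dock is at (197,206) with its red corner at (210,182), the grey tote is at (139,229) and the green one at (248,209). I'll check with a close crop.

```bash
cat > h.py <<'E'
from bench import *
import numpy as np, cv2
from scipy.spatial.transform import Rotation as R
def cam(n):
    c=calibration(n); f=192/np.tan(np.radians(c["vertical_fov"])/2); return c,f
def ray(n,u,v,cf=None):
    c,f=cf or cam(n); T=np.array(c["camera_from_world"]); x=(u-c["cx"]);y=(v-c["cy"])
    if n=="wrist":
        r=np.hypot(x,y); th=r/f; d=np.array([x/r*np.sin(th),y/r*np.sin(th),np.cos(th)]) if r>1e-9 else np.array([0,0,1.])
    else: d=np.array([x/f,y/f,1.])
    return -T[:3,:3].T@T[:3,3], T[:3,:3].T@d
def on(n,u,v,z,cf=None):
    o,d=ray(n,u,v,cf); return o+d*(z-o[2])/d[2]
def proj(n,p,cf=None):
    c,f=cf or cam(n); T=np.array(c["camera_from_world"]); q=T[:3,:3]@np.array(p)+T[:3,3]
    if n=="wrist":
        r=np.hypot(q[0],q[1]); th=np.arctan2(r,q[2]); return c["cx"]+f*th*q[0]/r, c["cy"]+f*th*q[1]/r
    return c["cx"]+f*q[0]/q[2], c["cy"]+f*q[1]/q[2]
def st():
    s=get_state(); M=R.from_quat(np.roll(s["eef_rot"],-1)).as_matrix(); return s,M
def crop(img,name,x0,y0,x1,y1,k):
    cv2.imwrite("pics/"+name,cv2.resize(img[y0:y1,x0:x1],None,fx=k,fy=k,interpolation=cv2.INTER_CUBIC))
def rects(n,mask,z,amin=40,cf=None):
    cf=cf or cam(n)
    cs,_=cv2.findContours(mask.astype(np.uint8),cv2.RETR_EXTERNAL,cv2.CHAIN_APPROX_NONE); out=[]
    for c in cs:
        if cv2.contourArea(c)<amin: continue
        P=np.array([on(n,p[0][0],p[0][1],z,cf)[:2] for p in c])*1000
        r=cv2.minAreaRect(P.astype(np.float32)); (w,h),a=r[1],r[2]
        if w<h: w,h,a=h,w,a+90
        out.append((c.reshape(-1,2).mean(0).round(0),np.round(r[0],1),round(w,1),round(h,1),round((a+90)%180-90,1)))
    return out
E
python3 - <<'E'
from h import *
im=cv2.imread("pics/top0.png")
crop(im,"top_c.png",100,110,400,295,2.6)
hsv=cv2.cvtColor(im,cv2.COLOR_BGR2HSV)
reg=np.zeros(im.shape[:2],bool); reg[120:288,106:390]=1
H,S,V=[hsv[...,i].astype(int) for i in range(3)]
for nm,m,z in (("white",(S<60)&(V>190)&reg,.008),("yellow",(H>22)&(H<35)&(S>120)&reg,.056),("green",(H>50)&(H<85)&(S>90)&reg,.056),("grey",(S<60)&(V>60)&reg,.056),("purple",(H>130)&(H<165)&(S>80)&reg,.008),("red",((H<6)|(H>174))&(S>150)&reg,.056)):
    for r in rects("top",m,z,20): print(nm,r)
E
```

```text
white (array([340., 230.]), array([ 446.6, -357.2]), 81.9, 52.3, 9.3)
white (array([144., 228.]), array([444.3, 382.9]), 198.4, 118.9, -1.8)
white (array([339., 197.]), array([ 566.8, -351.8]), 82.1, 51.3, 18.3)
white (array([148., 152.]), array([727.5, 369.4]), 57.4, 53.7, -89.5)
white (array([314., 142.]), array([ 775.6, -258.3]), 60.7, 46.2, -89.9)
yellow (array([196., 207.]), array([528.5, 178.9]), 197.9, 143.4, 3.0)
green (array([248., 208.]), array([520.9, -11.8]), 201.6, 147.4, 9.6)
grey (array([252., 236.]), array([419.7, -27.2]), 139.7, 7.3, -80.3)
grey (array([340., 230.]), array([ 446.1, -348.4]), 79.7, 50.8, 9.3)
grey (array([199., 230.]), array([458. , 174.9]), 152.0, 68.9, -86.6)
grey (array([138., 229.]), array([440.3, 387.5]), 206.9, 148.4, -1.9)
grey (array([339., 197.]), array([ 562.9, -343.1]), 79.9, 49.8, 18.3)
grey (array([148., 152.]), array([719.2, 357.9]), 55.8, 52.2, -89.4)
grey (array([313., 143.]), array([ 762.3, -250.4]), 99.9, 67.2, -89.5)
purple (array([310., 246.]), array([ 385. , -245.3]), 80.3, 49.7, -49.7)
purple (array([370., 211.]), array([ 515.1, -469. ]), 81.3, 51.1, 34.1)
red (array([216., 130.]), array([805.8, 110.4]), 80.1, 19.3, -3.3)
```

View pics/top_c.png

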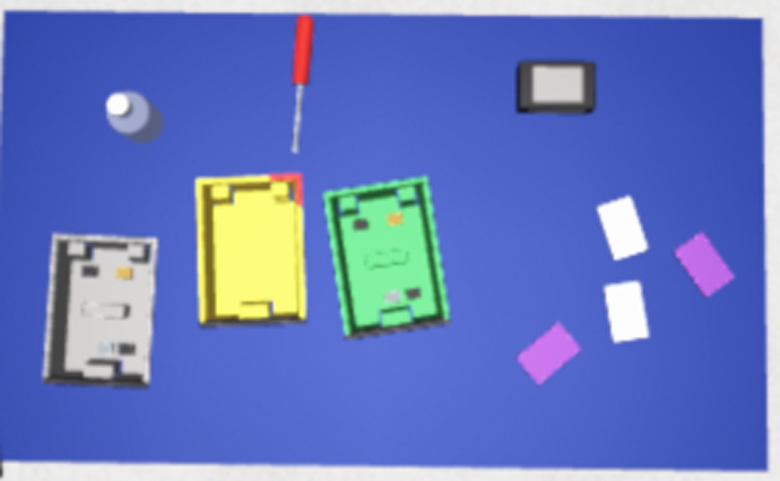

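Only two aluminium plates are present: plate A at about (0.447, -0.357) and plate B at about (0.567, -0.352). The purple ones are look-alikes to leave alone. I'll write a planner that prints the remaining shift in tool axes.

```bash
cat > go.py <<'E'
# usage: go.py x y z jawyaw_deg  -> remaining tool shift / turn (prints only)
import sys
from h import *
s,M=st(); 
print("t",round(s["t"],2),"tcp",(s["tcp_pos"]*1000).round(1),"open",round(s["opening"],3),"F",s["wrist_force"].round(1))
jy=np.degrees(np.arctan2(M[1,2],M[0,2])); print("toolx",M[:,0].round(3),"jaw yaw",round(jy,2),"q",s["q"].round(2))
if len(sys.argv)>=4:
    tgt=np.array([float(a) for a in sys.argv[1:4]]); d=tgt-s["tcp_pos"]
    print("shift tool mm",(M.T@d*1000).round(1))
if len(sys.argv)>=5:
    a=float(sys.argv[4]); e=(a-jy+90)%180-90
    e2=(a-jy+180)%360-180
    # desired rotation: tool x = down, z = jaw dir
    for ee in {round(e,3),round(e2,3)}:
        c=np.radians(jy+ee); z=np.array([np.cos(c),np.sin(c),0]); x=np.array([0,0,-1.]); y=np.cross(z,x)
        D=np.column_stack([x,y,z]); rv=R.from_matrix(M.T@D).as_rotvec(); print("turn rad",rv.round(3),"(deg yaw %.1f)"%ee)
        print("   shift in turned axes mm",(D.T@d*1000).round(1))
E
python3 go.py .447 -.357 .12 99.3
```

```text
t 0.15 tcp [ 198.1 -565.9  230.6] open 1.002 F [ 0.2 -0.3  0.1]
toolx [-0.     0.001 -1.   ] jaw yaw -70.7 q [-1.23  0.31 -0.05  1.21  0.    1.57]
shift tool mm [ 110.8  303.9 -114.7]
turn rad [-2.967e+00 -0.000e+00 -2.000e-03] (deg yaw 170.0)
   shift in turned axes mm [ 110.6 -279.3  165.9]
turn rad [ 0.174 -0.001  0.   ] (deg yaw -10.0)
   shift in turned axes mm [ 110.6  279.3 -165.9]
```

```bash
python3 -m jog '0 0.04 -0.015 0.035 0 0; 0 0.04 -0.015 0.035 0 0; 0 0.04 -0.015 0.035 0 0; 0 0.04 -0.015 0.035 0 0; 0 0.04 -0.015 0.034 0 0' 0.8; python3 go.py .447 -.357 .12 99.3
```

```text
t: 0.65
tcp_pos: [0.3722, -0.4401, 0.2312]
eef_rot: [0.538, 0.458, 0.539, -0.458]
wrist_force: [0.5, -0.9, -1.5]
opening: 0.799
t 0.65 tcp [ 372.2 -440.1  231.2] open 0.799 F [ 0.5 -0.9 -1.5]
toolx [-0.  0. -1.] jaw yaw -80.77 q [-0.87  0.27 -0.11  1.2  -0.    2.11]
shift tool mm [111.2  87.2 -69.9]
turn rad [-0.001 -0.     0.   ] (deg yaw 0.1)
   shift in turned axes mm [111.2  87.3 -69.9]
turn rad [3.14 0.   0.  ] (deg yaw -179.9)
   shift in turned axes mm [111.2 -87.3  69.9]
```

```bash
python3 -m jog '0.02 0.022 -0.0175 0 0 0; 0.03 0.022 -0.0175 0 0 0; 0.03 0.022 -0.0175 0 0 0; 0.02 0.022 -0.0175 0 0 0; 0 0 0 0 0 0' ; python3 go.py .447 -.357 .12 99.3
python3 - <<'E'
from h import *
cf=cam("wrist"); im=snapshot("wrist"); cv2.imwrite("pics/w1.png",im)
hsv=cv2.cvtColor(im,cv2.COLOR_BGR2HSV);H,S,V=[hsv[...,i].astype(int) for i in range(3)]
for r in rects("wrist",(S<70)&(V>170),.008,300,cf): print(r)
E
```

```text
t: 1.15
tcp_pos: [0.4465, -0.354, 0.1277]
eef_rot: [0.538, 0.457, 0.542, -0.456]
wrist_force: [0.0, -0.3, 1.0]
opening: 0.803
t 1.15 tcp [ 446.5 -354.   127.7] open 0.803 F [ 0.  -0.3  1. ]
toolx [-0.004  0.005 -1.   ] jaw yaw -80.46 q [-0.67  0.32 -0.28  0.98  0.    2.3 ]
shift tool mm [7.7 0.1 3.1]
turn rad [ 0.004 -0.005  0.003] (deg yaw -0.2)
   shift in turned axes mm [7.7 0.1 3. ]
turn rad [-3.137 -0.005 -0.008] (deg yaw 179.8)
   shift in turned axes mm [ 7.7 -0.1 -3. ]
(array([389., 365.]), array([ 193.7, -591.1]), 151.7, 49.6, 42.3)
(array([133., 360.]), array([ 139.5, -214.7]), 180.8, 49.2, -23.4)
(array([ 27., 312.]), array([177.8, -17.8]), 228.2, 112.0, -75.9)
(array([264., 185.]), array([ 445.2, -357.4]), 80.8, 50.8, 9.6)
(array([281.,  56.]), array([ 566. , -352.3]), 80.8, 50.8, 18.5)
(array([483., 164.]), array([ 462.3, -610.6]), 483.0, 171.6, 21.4)
```

View pics/w1.png

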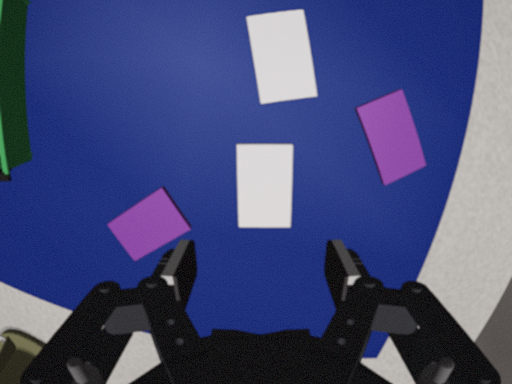

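The close view confirms two aluminium plates, at (264,185) and (281,56). The purple pair is at (150,224) and (390,137). Descending on plate A.

```bash
python3 -m jog '0.03 0 0.003 0 0 0; 0.03 0.001 0 0 0 0; 0.03 0 0 0 0 0; 0.015 0 0 0 0 0; 0.01 0 0 0 0 0'; python3 go.py .4455 -.3575 .004 99.6
python3 - <<'E'
from h import *
im=snapshot("wrist"); cv2.imwrite("pics/w2.png",im)
E
```

```text
t: 1.7
tcp_pos: [0.4474, -0.3616, 0.0157]
eef_rot: [0.538, 0.458, 0.539, -0.458]
wrist_force: [-0.8, 0.3, -0.4]
opening: 0.801
t 1.7 tcp [ 447.4 -361.6   15.7] open 0.801 F [-0.8  0.3 -0.4]
toolx [-0.001  0.    -1.   ] jaw yaw -80.74 q [-0.68  0.44 -0.39  0.74 -0.    2.3 ]
shift tool mm [11.7 -1.2 -4.3]
turn rad [-0.006 -0.     0.001] (deg yaw 0.3)
   shift in turned axes mm [11.7 -1.2 -4.3]
turn rad [3.136e+00 1.000e-03 0.000e+00] (deg yaw -179.7)
   shift in turned axes mm [11.7  1.2  4.3]
```

View pics/w2.png

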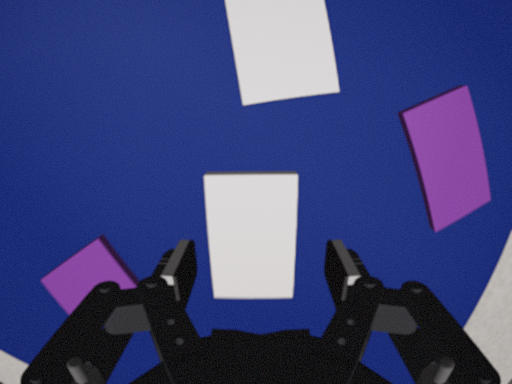

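```bash
python3 -m jog '0 -0.001 -0.004 0 0 0; 0.004 0 0 0 0 0; 0.003 0 0 0 0 0; 0.003 0 0 0 0 0; 0.002 0 0 0 0 0' 0.7; python3 go.py .4455 -.3575 .000 99.6
```

```text
t: 2.25
tcp_pos: [0.4467, -0.3572, 0.0044]
eef_rot: [0.539, 0.458, 0.539, -0.458]
wrist_force: [-0.7, 0.7, -0.6]
opening: 0.698
t 2.25 tcp [ 446.7 -357.2    4.4] open 0.698 F [-0.7  0.7 -0.6]
toolx [ 0. -0. -1.] jaw yaw -80.67 q [-0.67  0.45 -0.41  0.71 -0.    2.3 ]
shift tool mm [ 4.4 -1.3  0.1]
turn rad [-0.005  0.    -0.   ] (deg yaw 0.3)
   shift in turned axes mm [ 4.4 -1.3  0.1]
turn rad [ 3.137e+00 -1.000e-03 -1.000e-03] (deg yaw -179.7)
   shift in turned axes mm [ 4.4  1.3 -0.1]
```

```bash
python3 -m jog '0.002 -0.001 0 0 0 0; 0.002 0 0 0 0 0; 0 0 0 0 0 0; 0 0 0 0 0 0; 0 0 0 0 0 0';python3 -m jog '0 0 0 0 0 0; 0 0 0 0 0 0; 0 0 0 0 0 0; 0 0 0 0 0 0; 0 0 0 0 0 0' 0.4; python3 go.py .4455 -.3575 .000 99.6
```

```text
t: 2.75
tcp_pos: [0.4457, -0.3573, 0.0004]
eef_rot: [0.539, 0.458, 0.539, -0.458]
wrist_force: [-0.9, 0.7, -0.7]
opening: 0.697
t: 3.25
tcp_pos: [0.4457, -0.3574, 0.001]
eef_rot: [0.539, 0.458, 0.539, -0.458]
wrist_force: [-2.5, 1.1, 4.9]
opening: 0.552
t 3.25 tcp [ 445.7 -357.4    1. ] open 0.552 F [-2.5  1.1  4.9]
toolx [ 0. -0. -1.] jaw yaw -80.67 q [-0.68  0.45 -0.42  0.7  -0.    2.3 ]
shift tool mm [ 1.  -0.2  0.1]
turn rad [-0.005  0.    -0.   ] (deg yaw 0.3)
   shift in turned axes mm [ 1.  -0.2  0.1]
turn rad [ 3.137e+00 -1.000e-03 -1.000e-03] (deg yaw -179.7)
   shift in turned axes mm [ 1.   0.2 -0.1]
```

```bash
python3 -m jog '0 0 0 0 0 0; -0.01 0 0 0 0 0; -0.02 0 0 0 0 0; -0.03 0 0 0 0 0; -0.04 0 0 0 0 0' 0; python3 go.py .528 .17 .1 99.6
python3 - <<'E'
from h import *
im=snapshot("wrist"); cv2.imwrite("pics/w3.png",im)
E
```

```text
t: 3.75
tcp_pos: [0.4443, -0.3562, 0.1003]
eef_rot: [0.538, 0.458, 0.54, -0.458]
wrist_force: [0.7, 0.3, -1.2]
opening: 0.554
t 3.75 tcp [ 444.3 -356.2  100.3] open 0.554 F [ 0.7  0.3 -1.2]
toolx [-0.003  0.002 -1.   ] jaw yaw -80.67 q [-0.68  0.34 -0.32  0.91 -0.    2.3 ]
shift tool mm [   1.2  167.9 -505.7]
turn rad [-0.005 -0.002  0.002] (deg yaw 0.3)
   shift in turned axes mm [ 3.000e-01  1.703e+02 -5.049e+02]
turn rad [3.137e+00 3.000e-03 4.000e-03] (deg yaw -179.7)
   shift in turned axes mm [ 3.000e-01 -1.703e+02  5.049e+02]
```

View pics/w3.png

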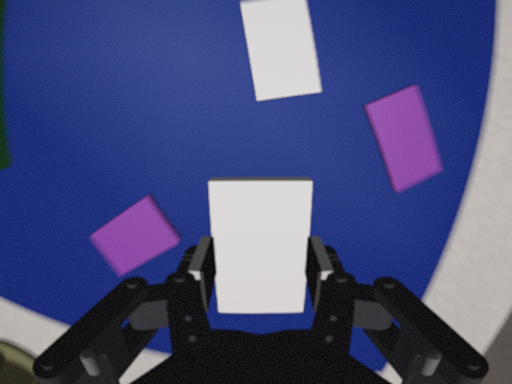

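```bash
for i in 1; do python3 -m jog '-0.008 0 0 -0.15 0 0; -0.008 0 0 -0.15 0 0; -0.008 0 0 -0.15 0 0; -0.008 0 0 -0.15 0 0; -0.008 0 0 -0.15 0 0' ; python3 -m jog '0 0 0 -0.15 0 0; 0 0 0 -0.15 0 0; 0 0 0 -0.15 0 0; 0 0 0 -0.15 0 0; 0 0 0 -0.15 0 0' ; python3 -m jog '0 0 0 -0.15 0 0; 0 0 0 -0.15 0 0; 0 0 0 -0.15 0 0; 0 0 0 -0.15 0 0; 0 0 0 -0.15 0 0' ; python3 -m jog '0 0 0 -0.15 0 0; 0 0 0 -0.15 0 0; 0 0 0 -0.15 0 0; 0 0 0 -0.15 0 0; 0 0 0 0 0 0' ; done; python3 go.py .5 .15 .14 92.5
```

```text
t: 4.3
tcp_pos: [0.4456, -0.3572, 0.1411]
eef_rot: [0.67, 0.226, 0.67, -0.226]
wrist_force: [0.2, -0.2, -1.8]
opening: 0.557
t: 4.8
tcp_pos: [0.4456, -0.3572, 0.1407]
eef_rot: [0.706, -0.035, 0.706, 0.035]
wrist_force: [0.0, -0.1, -1.3]
opening: 0.557
t: 5.3
tcp_pos: [0.4456, -0.3572, 0.1407]
eef_rot: [0.645, -0.291, 0.644, 0.291]
wrist_force: [-0.7, 0.3, -0.8]
opening: 0.557
t: 5.8
tcp_pos: [0.4456, -0.3572, 0.1407]
eef_rot: [0.531, -0.467, 0.531, 0.467]
wrist_force: [-0.4, 0.1, -1.2]
opening: 0.557
t 5.8 tcp [ 445.6 -357.2  140.7] open 0.557 F [-0.4  0.1 -1.2]
toolx [ 0. -0. -1.] jaw yaw 82.65 q [-0.68  0.31 -0.26  1.   -0.   -0.55]
shift tool mm [  0.6  11.  510. ]
turn rad [-0.172 -0.     0.   ] (deg yaw 9.9)
   shift in turned axes mm [  0.7 -76.5 504.4]
```

```bash
python3 -m jog '0 0 0 -0.15 0 0; 0 0 0 -0.022 0 0; 0 -0.01 0.045 0 0 0; 0 -0.01 0.045 0 0 0; 0 -0.01 0.045 0 0 0' ; python3 -m jog '0 -0.01 0.045 0 0 0; 0 -0.01 0.045 0 0 0; 0 -0.01 0.045 0 0 0; 0 -0.01 0.045 0 0 0; 0 -0.006 0.045 0 0 0' ; python3 -m jog '0 0 0.045 0 0 0; 0 0 0.045 0 0 0; 0 0 0.045 0 0 0; 0 0 0 0 0 0; 0 0 0 0 0 0'; python3 go.py .5 .15 .14 92.5;  python3 - <<'E'
from h import *
c=calibration("wrist"); np.save("cw4.npy",c,allow_pickle=True)
im=snapshot("wrist"); cv2.imwrite("pics/w4.png",im)
E
```

```text
t: 6.3
tcp_pos: [0.4697, -0.2199, 0.1404]
eef_rot: [-0.491, 0.509, -0.491, -0.509]
wrist_force: [-0.4, 0.6, -0.9]
opening: 0.556
t: 6.8
tcp_pos: [0.5066, 0.0077, 0.1408]
eef_rot: [-0.491, 0.51, -0.49, -0.509]
wrist_force: [0.7, 0.1, -0.2]
opening: 0.554
t: 7.3
tcp_pos: [0.4999, 0.1414, 0.1403]
eef_rot: [-0.489, 0.511, -0.489, -0.51]
wrist_force: [-0.1, -0.2, -0.8]
opening: 0.555
t 7.3 tcp [499.9 141.4 140.3] open 0.555 F [-0.1 -0.2 -0.8]
toolx [ 0.    -0.001 -1.   ] jaw yaw 92.42 q [ 0.28  0.22 -0.38  0.97 -0.    0.23]
shift tool mm [ 0.3 -0.5  8.6]
turn rad [-0.001 -0.001  0.   ] (deg yaw 0.1)
   shift in turned axes mm [ 0.3 -0.5  8.6]
```

View pics/w4.png

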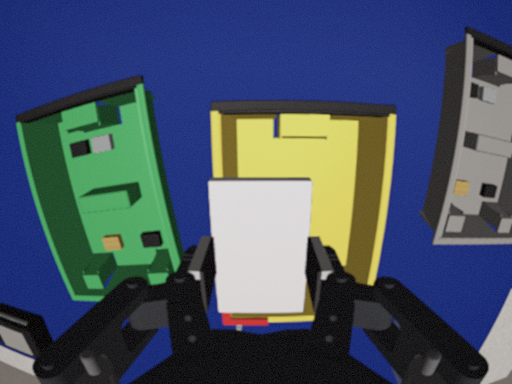

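Run:
```python
from h import *
im=cv2.imread("pics/w4.png"); crop(im,"w4c.png",195,85,410,335,2.4)
c=np.load("cw4.npy",allow_pickle=True).item(); f=192/np.tan(np.radians(c["vertical_fov"])/2); cf=(c,f)
hsv=cv2.cvtColor(im,cv2.COLOR_BGR2HSV);H,S,V=[hsv[...,i].astype(int) for i in range(3)]
bl=(H>108)&(H<130)&(S>120)   # blue mat
# along rows: left outer edge and right outer edge of rim (blue -> yellow)
def fit(P):
    P=np.array(P)[:,:2]; vx,vy,x0,y0=cv2.fitLine(P.astype(np.float32),cv2.DIST_HUBER,0,1e-4,1e-4).ravel()
    res=(P-[x0,y0])@[-vy,vx]; return np.degrees(np.arctan2(vy,vx)),(x0*1000,y0*1000),res.std()*1000
yl=(H>20)&(H<36)&(S>100)&(V>120)
L=[];Rr=[];T=[]
for v in range(118,170):
    r=np.where(yl[v])[0]; r=r[(r>200)&(r<400)]
    L.append(on("wrist",r.min()-.5,v,.056,cf)); Rr.append(on("wrist",r.max()+.5,v,.056,cf))
print("L",fit(L)); print("R",fit(Rr))
for u in range(225,385):
    col=np.where(bl[:,u])[0]; col=col[col<115]; T.append(on("wrist",u,col.max()+.5,.056,cf))
print("T",fit(T))
```

```text
L (np.float32(3.0309455), (np.float32(450.83228), np.float32(101.27666)), np.float64(0.2307892738997102))
R (np.float32(3.061587), (np.float32(448.6775), np.float32(249.07857)), np.float64(0.274784518111225))
T (np.float32(-87.23175), (np.float32(419.345), np.float32(183.2138)), np.float64(0.2750137685704628))
```

View pics/w4c.png

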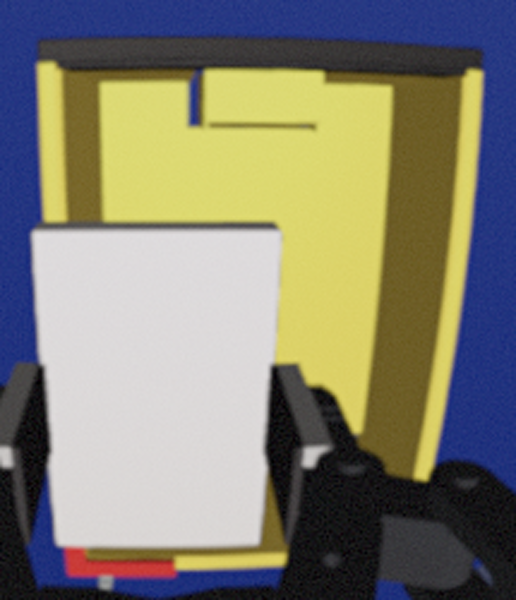

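The view shows the dock with its black end at the top, rows 100-112. The red corner is at about (245,318), partly behind the held plate. The fit puts the dock centre at about (0.524, 0.179) with yaw 2.95°. The rim lip measures about 5 mm wider on each side, and the top view agrees.

```bash
cat > dk.py <<'E'
import sys,subprocess,numpy as np
# local dock x,y mm, z m, jaw yaw -> go
C=np.array([524,179.]); a=np.radians(2.95)
x,y,z=[float(v) for v in sys.argv[1:4]]; j=sys.argv[4] if len(sys.argv)>4 else "92.95"
w=C+np.array([x*np.cos(a)-y*np.sin(a),x*np.sin(a)+y*np.cos(a)])
print("world",w.round(1)); print(subprocess.run(["python3","go.py",str(w[0]/1000),str(w[1]/1000),str(z),j],capture_output=True,text=True).stdout)
E
python3 dk.py 20 -5 0.09
```

```text
world [544.2 175. ]
t 7.35 tcp [500.  140.4 140.3] open 0.555 F [ 0.2 -0.3  0.2]
toolx [-0.    -0.001 -1.   ] jaw yaw 92.36 q [ 0.27  0.22 -0.39  0.97 -0.    0.23]
shift tool mm [ 50.3 -45.6  32.8]
turn rad [-0.01  -0.001 -0.   ] (deg yaw 0.6)
   shift in turned axes mm [ 50.3 -46.   32.3]
```

```bash
python3 -m jog '0 -0.015 0.011 -0.01 0 0; 0.01 -0.016 0.011 0 0 0; 0.02 -0.015 0.0105 0 0 0; 0.02 0 0 0 0 0; 0 0 0 0 0 0'; python3 dk.py 20 -5 0.009
python3 - <<'E'
from h import *
im=snapshot("wrist"); cv2.imwrite("pics/w5.png",im)
E
```

```text
t: 7.85
tcp_pos: [0.5427, 0.173, 0.0876]
eef_rot: [0.486, -0.511, 0.489, 0.513]
wrist_force: [-0.8, -0.5, -1.2]
opening: 0.557
world [544.2 175. ]
t 7.85 tcp [542.7 173.   87.6] open 0.557 F [-0.8 -0.5 -1.2]
toolx [-0.005 -0.002 -1.   ] jaw yaw 92.82 q [ 0.31  0.36 -0.33  0.89 -0.    0.26]
shift tool mm [78.6 -2.   2.1]
turn rad [-0.002 -0.002 -0.005] (deg yaw 0.1)
   shift in turned axes mm [78.6 -1.6  1.9]
```

View pics/w5.png

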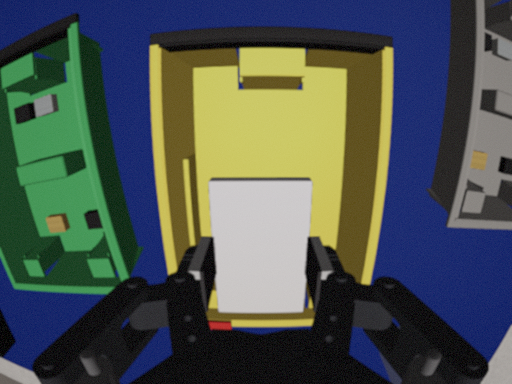

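```bash
python3 -m jog '0.02 0 0 0 0 0; 0.025 0 0.001 0 0 0; 0.02 0 0 0 0 0; 0.006 0 0 0 0 0; 0 0 0 0 0 0'; python3 dk.py 20 -5 0.007
```

```text
t: 8.4
tcp_pos: [0.5441, 0.1755, 0.0196]
eef_rot: [0.487, -0.513, 0.487, 0.513]
wrist_force: [0.3, 0.7, -0.9]
opening: 0.555
world [544.2 175. ]
t 8.4 tcp [544.1 175.5  19.6] open 0.555 F [ 0.3  0.7 -0.9]
toolx [-0.001 -0.    -1.   ] jaw yaw 92.95 q [ 0.31  0.43 -0.4   0.74 -0.    0.26]
shift tool mm [12.6 -0.1 -0.5]
turn rad [ 0.    -0.    -0.001] (deg yaw -0.0)
   shift in turned axes mm [12.6 -0.1 -0.5]
```

```bash
python3 -m jog '0.006 0 0 0 0 0; 0.004 0 0 0 0 0; 0.001 0 0 0 0 0; 0 0 0 0 0 0; 0 0 0 0 0 0'; python3 dk.py 20 -5 0.006
```

```text
t: 8.9
tcp_pos: [0.5445, 0.1765, 0.0086]
eef_rot: [-0.487, 0.513, -0.486, -0.513]
wrist_force: [-0.1, -0.8, -0.5]
opening: 0.555
world [544.2 175. ]
t 8.9 tcp [544.5 176.5   8.6] open 0.555 F [-0.1 -0.8 -0.5]
toolx [ 0.  0. -1.] jaw yaw 93.05 q [ 0.31  0.45 -0.41  0.72 -0.    0.26]
shift tool mm [ 2.6  0.4 -1.4]
turn rad [0.002 0.    0.   ] (deg yaw -0.1)
   shift in turned axes mm [ 2.6  0.4 -1.4]
```

```bash
python3 -m jog '0.002 0 0 0 0 0; 0.001 0 0 0 0 0; 0 0 0 0 0 0; 0 0 0 0 0 0; 0 0 0 0 0 0';python3 -m jog '0 0 0 0 0 0; 0 0 0 0 0 0; 0 0 0 0 0 0; -0.01 0 0 0 0 0; -0.03 0 0 0 0 0' 0.72;  python3 -m jog '-0.05 0 0 0 0 0; -0.03 0 0 0 0 0; 0 0 0 0 0 0; 0 0 0 0 0 0; 0 0 0 0 0 0'; python3 dk.py 20 -5 0.006;  python3 - <<'E'
from h import *
c=calibration("wrist"); np.save("cw6.npy",c,allow_pickle=True)
im=snapshot("wrist"); cv2.imwrite("pics/w6.png",im)
hsv=cv2.cvtColor(im,cv2.COLOR_BGR2HSV);H,S,V=[hsv[...,i].astype(int) for i in range(3)]
f=192/np.tan(np.radians(c["vertical_fov"])/2)
for r in rects("wrist",(S<60)&(V>170),.012,300,(c,f)): print(r)
E
```

```text
t: 9.4
tcp_pos: [0.5444, 0.1764, 0.0053]
eef_rot: [0.487, -0.513, 0.487, 0.513]
wrist_force: [-0.3, 0.6, 0.1]
opening: 0.557
t: 9.9
tcp_pos: [0.542, 0.1756, 0.0437]
eef_rot: [0.485, -0.512, 0.488, 0.514]
wrist_force: [0.3, 0.2, 0.9]
opening: 0.72
t: 10.4
tcp_pos: [0.5435, 0.1761, 0.1244]
eef_rot: [0.486, -0.513, 0.487, 0.513]
wrist_force: [0.3, -0.1, -0.0]
opening: 0.721
world [544.2 175. ]
t 10.4 tcp [543.5 176.1 124.4] open 0.721 F [ 0.3 -0.1 -0. ]
toolx [-0.002 -0.    -1.   ] jaw yaw 93.05 q [ 0.31  0.33 -0.28  0.96  0.    0.26]
shift tool mm [118.4  -0.9  -1.1]
turn rad [ 0.002 -0.    -0.002] (deg yaw -0.1)
   shift in turned axes mm [118.4  -0.7  -1.1]

(array([ 15., 353.]), array([ 895.2, -270.1]), 134.7, 59.8, 89.8)
(array([502., 330.]), array([810.2, 604.8]), 309.9, 75.9, 35.7)
(array([260., 186.]), array([543.5, 176. ]), 79.7, 50.6, 3.0)
```

View pics/w6.png

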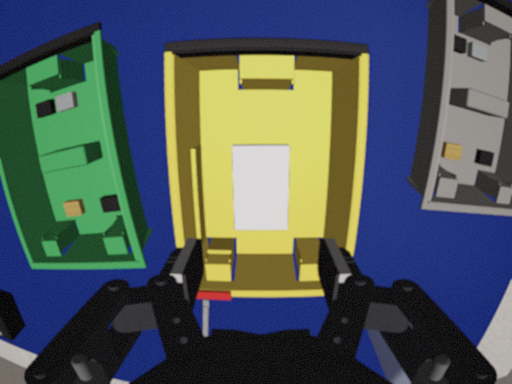

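Plate A lies flat in the dock at (260,186), world (543.5, 176.0), yaw 3.0°. Now for plate B.

```bash
python3 go.py .566 -.3523 .12 108.5
```

```text
t 10.45 tcp [543.2 176.  124. ] open 0.724 F [-0.1  0.6 -0.3]
toolx [-0.002 -0.001 -1.   ] jaw yaw 93.05 q [ 0.31  0.33 -0.28  0.96  0.    0.26]
shift tool mm [   4.3    5.3 -528.7]
turn rad [-0.27  -0.    -0.003] (deg yaw 15.5)
   shift in turned axes mm [   4.   146.  -508.2]
```

```bash
python3 -m jog '0 0 -0.045 0 0 0; 0 0.001 -0.045 0 0 0; 0 0.001 -0.045 0 0 0; 0 0.001 -0.045 0 0 0; 0 0.001 -0.045 0 0 0'; python3 -m jog '0 0 -0.045 0 0 0; 0 0.001 -0.045 0 0 0; 0 0 -0.045 0 0 0; 0 0 -0.045 0 0 0; 0 0 -0.045 0 0 0'; python3 -m jog '0 0 -0.045 0 0 0; 0 0 -0.03 0 0 0; 0 0 0 -0.135 0 0; 0 0 0 -0.135 0 0; 0 0 0 0 0 0'; python3 go.py .566 -.3523 .12 108.5
```

```text
t: 10.95
tcp_pos: [0.5511, -0.0501, 0.1238]
eef_rot: [0.486, -0.512, 0.487, 0.514]
wrist_force: [0.6, 1.3, -0.2]
opening: 0.72
t: 11.45
tcp_pos: [0.5621, -0.2747, 0.1236]
eef_rot: [0.486, -0.512, 0.487, 0.514]
wrist_force: [0.7, 0.4, 0.4]
opening: 0.721
t: 11.95
tcp_pos: [0.5662, -0.348, 0.1233]
eef_rot: [0.413, -0.573, 0.413, 0.575]
wrist_force: [0.4, -0.3, 0.1]
opening: 0.718
t 11.95 tcp [ 566.2 -348.   123.3] open 0.718 F [ 0.4 -0.3  0.1]
toolx [-0.003  0.002 -1.   ] jaw yaw 108.5 q [-0.55  0.49 -0.03  1.05  0.   -0.87]
shift tool mm [ 3.3  1.5 -4. ]
turn rad [-0.     0.003 -0.002] (deg yaw 0.0)
   shift in turned axes mm [ 3.3  1.5 -4. ]
```

```bash
python3 -m jog '0.03 0.0015 -0.004 0 0 0; 0.03 0 0 0 0 0; 0.03 0 0 0 0 0; 0.01 0 0 0 0 0; 0 0 0 0 0 0'; python3 go.py .566 -.3523 .002 108.5
python3 - <<'E'
from h import *
im=snapshot("wrist"); cv2.imwrite("pics/w7.png",im)
E
```

```text
t: 12.45
tcp_pos: [0.5654, -0.351, 0.023]
eef_rot: [0.413, -0.572, 0.414, 0.575]
wrist_force: [1.1, 0.6, 1.0]
opening: 0.721
t 12.45 tcp [ 565.4 -351.    23. ] open 0.721 F [1.1 0.6 1. ]
toolx [-0.004  0.002 -1.   ] jaw yaw 108.44 q [-0.56  0.58 -0.14  0.86 -0.   -0.88]
shift tool mm [21.  -0.2 -1.4]
turn rad [-0.001  0.004 -0.003] (deg yaw 0.1)
   shift in turned axes mm [21.  -0.1 -1.4]
```

View pics/w7.png

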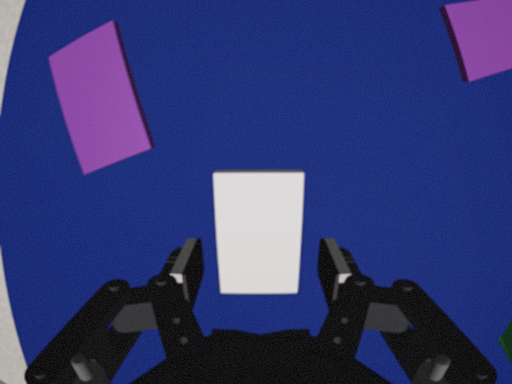

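```bash
python3 -m jog '0.01 0 -0.001 0 0 0; 0.005 0 0 0 0 0; 0.002 0 0 0 0 0; 0 0 0 0 0 0; 0 0 0 0 0 0'; python3 go.py .566 -.3523 .003 108.5
```

```text
t: 13.0
tcp_pos: [0.5677, -0.3535, 0.0087]
eef_rot: [-0.413, 0.574, -0.413, -0.574]
wrist_force: [-0.1, 0.5, -0.6]
opening: 0.721
t 13.0 tcp [ 567.7 -353.5    8.7] open 0.721 F [-0.1  0.5 -0.6]
toolx [ 0. -0. -1.] jaw yaw 108.51 q [-0.56  0.6  -0.15  0.83  0.   -0.88]
shift tool mm [5.7 1.2 1.7]
turn rad [ 0. -0.  0.] (deg yaw -0.0)
   shift in turned axes mm [5.7 1.2 1.7]
```

```bash
python3 -m jog '0.003 0.001 0.0015 0 0 0; 0.003 0 0 0 0 0; 0 0 0 0 0 0; 0 0 0 0 0 0; 0 0 0 0 0 0';  python3 -m jog '0 0 0 0 0 0; 0 0 0 0 0 0; 0 0 0 0 0 0; 0 0 0 0 0 0; 0 0 0 0 0 0' 0; python3 go.py .566 -.3523 .14 108.5;python3 -m jog '-0.01 0 0 0 0 0; -0.03 0 0 0 0 0; -0.04 0 0 0 0 0; -0.04 0 0 0 0 0; -0.02 0 0 0 0 0'; python3 dk.py 20 -5 .14;  python3 - <<'E'
from h import *
im=snapshot("wrist"); cv2.imwrite("pics/w8.png",im)
E
```

```text
t: 13.5
tcp_pos: [0.5661, -0.3523, 0.0024]
eef_rot: [-0.413, 0.574, -0.413, -0.574]
wrist_force: [0.5, 0.0, -0.3]
opening: 0.72
t: 14.0
tcp_pos: [0.5663, -0.3524, 0.0031]
eef_rot: [-0.413, 0.574, -0.413, -0.574]
wrist_force: [-1.3, 0.2, 5.7]
opening: 0.548
t 14.0 tcp [ 566.3 -352.4    3.1] open 0.548 F [-1.3  0.2  5.7]
toolx [ 0.001 -0.    -1.   ] jaw yaw 108.52 q [-0.56  0.6  -0.16  0.81 -0.   -0.88]
shift tool mm [-1.369e+02  2.000e-01  1.000e-01]
turn rad [ 0.    -0.001  0.   ] (deg yaw -0.0)
   shift in turned axes mm [-136.9    0.3    0.2]
t: 14.5
tcp_pos: [0.5676, -0.3533, 0.1469]
eef_rot: [-0.413, 0.576, -0.413, -0.572]
wrist_force: [0.2, -0.4, 0.2]
opening: 0.549
world [544.2 175. ]
t 14.5 tcp [ 567.6 -353.3  146.9] open 0.549 F [ 0.2 -0.4  0.2]
toolx [ 0.004 -0.003 -1.   ] jaw yaw 108.52 q [-0.56  0.48 -0.    1.09  0.   -0.88]
shift tool mm [   5.4 -145.6  508.4]
turn rad [ 0.272 -0.003  0.004] (deg yaw -15.6)
   shift in turned axes mm [  6.9  -3.8 528.8]
```

View pics/w8.png

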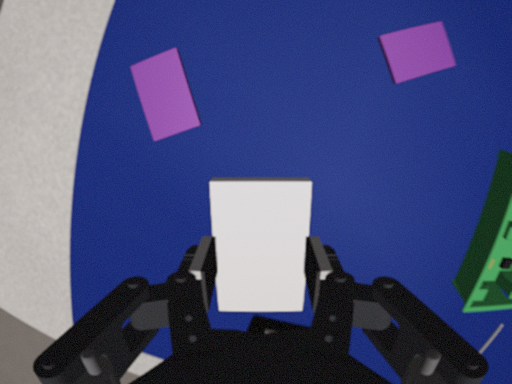

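```bash
python3 -m jog '0 0 0 0.136 0 0; 0 0 0 0.135 0 0; 0 0 0.045 0 0 0; 0 0 0.045 0 0 0; 0 0 0.045 0 0 0'; python3 -m jog '0 0 0.045 0 0 0; 0 0 0.045 0 0 0; 0 0 0.045 0 0 0; 0 0 0.045 0 0 0; 0 0 0.045 0 0 0';python3 -m jog '0 0 0.045 0 0 0; 0 0 0.045 0 0 0; 0 0 0.045 0 0 0; 0 0 0.03 0 0 0; 0 0 0 0 0 0'; python3 go.py .5437 .176 .05 93
```

```text
t: 15.05
tcp_pos: [0.5583, -0.2162, 0.1418]
eef_rot: [0.487, -0.512, 0.487, 0.513]
wrist_force: [0.8, 0.2, -0.6]
opening: 0.546
t: 15.55
tcp_pos: [0.5466, 0.009, 0.1422]
eef_rot: [0.487, -0.513, 0.487, 0.513]
wrist_force: [1.1, 0.0, -1.4]
opening: 0.544
t: 16.05
tcp_pos: [0.5381, 0.1757, 0.1421]
eef_rot: [0.486, -0.514, 0.485, 0.514]
wrist_force: [-0.2, -0.5, -1.5]
opening: 0.55
t 16.05 tcp [538.1 175.7 142.1] open 0.55 F [-0.2 -0.5 -1.5]
toolx [-0.     0.001 -1.   ] jaw yaw 93.27 q [ 0.31  0.3  -0.27  1.    0.    0.26]
shift tool mm [92.1 -5.6 -0.1]
turn rad [ 0.005  0.001 -0.   ] (deg yaw -0.3)
   shift in turned axes mm [92.1 -5.6  0. ]
```

```bash
python3 -m jog '0.02 -0.004 0 0.004 0 0; 0.03 -0.0015 0 0 0 0; 0.03 0 0 0 0 0; 0.015 0 0 0 0 0; 0 0 0 0 0 0'; python3 go.py .5437 .176 .02 93;  python3 - <<'E'
from h import *
im=snapshot("wrist"); cv2.imwrite("pics/w9.png",im)
E
```

```text
t: 16.55
tcp_pos: [0.5417, 0.1707, 0.0446]
eef_rot: [0.486, -0.511, 0.49, 0.513]
wrist_force: [0.1, -0.6, -0.5]
opening: 0.545
t 16.55 tcp [541.7 170.7  44.6] open 0.545 F [ 0.1 -0.6 -0.5]
toolx [-0.005 -0.002 -1.   ] jaw yaw 92.72 q [ 0.31  0.4  -0.38  0.8  -0.    0.26]
shift tool mm [24.6 -2.4  5.2]
turn rad [-0.005 -0.002 -0.005] (deg yaw 0.3)
   shift in turned axes mm [24.6 -2.3  5.1]
```

View pics/w9.png

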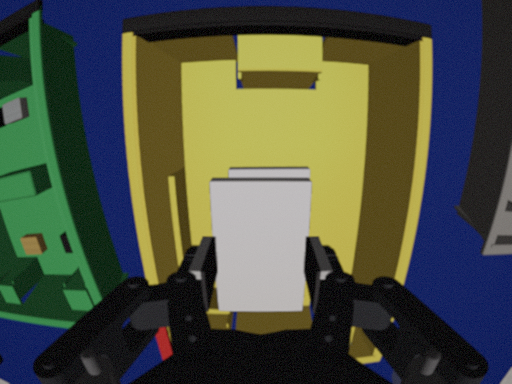

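```bash
python3 -m jog '0 0 0.003 0 0 0; 0.01 0 0 0 0 0; 0.008 0 0 0 0 0; 0 0 0 0 0 0; 0 0 0 0 0 0'; python3 go.py .5437 .176 .016 93
```

```text
t: 17.1
tcp_pos: [0.5437, 0.1752, 0.029]
eef_rot: [0.488, -0.512, 0.488, 0.512]
wrist_force: [0.7, 0.2, -0.4]
opening: 0.547
t 17.1 tcp [543.7 175.2  29. ] open 0.547 F [ 0.7  0.2 -0.4]
toolx [-0.001 -0.    -1.   ] jaw yaw 92.76 q [ 0.31  0.42 -0.39  0.76 -0.    0.26]
shift tool mm [13.  -0.1  0.8]
turn rad [-0.004 -0.    -0.001] (deg yaw 0.2)
   shift in turned axes mm [13.  -0.1  0.8]
```

```bash
python3 -m jog '0.005 0 0.001 -0.004 0 0; 0.004 0 0 0 0 0; 0.002 0 0 0 0 0; 0 0 0 0 0 0; 0 0 0 0 0 0'; python3 go.py .5437 .176 .016 93
```

```text
t: 17.6
tcp_pos: [0.5439, 0.1763, 0.0183]
eef_rot: [0.487, -0.513, 0.487, 0.513]
wrist_force: [-0.5, -0.3, -0.7]
opening: 0.548
t 17.6 tcp [543.9 176.3  18.3] open 0.548 F [-0.5 -0.3 -0.7]
toolx [-0. -0. -1.] jaw yaw 92.99 q [ 0.31  0.43 -0.4   0.74  0.    0.26]
shift tool mm [ 2.3  0.2 -0.3]
turn rad [-0. -0. -0.] (deg yaw 0.0)
   shift in turned axes mm [ 2.3  0.2 -0.3]
```

```bash
python3 -m jog '0.001 0 0 0 0 0; 0.001 0 0 0 0 0; 0 0 0 0 0 0; 0 0 0 0 0 0; 0 0 0 0 0 0';python3 -m jog '0 0 0 0 0 0; 0 0 0 0 0 0; 0 0 0 0 0 0; -0.01 0 0 0 0 0; -0.03 0 0 0 0 0' 0.72;  python3 -m jog '-0.05 0 0 0 0 0; -0.02 0 0 0 0 0; 0 0 0 0 0 0; 0 0 0 0 0 0; 0 0 0 0 0 0'; python3 dk.py 20 -5 0.006;  python3 - <<'E'
from h import *
c=calibration("wrist"); np.save("cw10.npy",c,allow_pickle=True)
im=snapshot("wrist"); cv2.imwrite("pics/w10.png",im)
hsv=cv2.cvtColor(im,cv2.COLOR_BGR2HSV);H,S,V=[hsv[...,i].astype(int) for i in range(3)]
f=192/np.tan(np.radians(c["vertical_fov"])/2)
for r in rects("wrist",(S<60)&(V>170),.02,300,(c,f)): print(r)
crop(im,"w10c.png",120,20,400,320,2)
E
```

```text
t: 18.1
tcp_pos: [0.544, 0.1763, 0.0164]
eef_rot: [-0.487, 0.513, -0.487, -0.513]
wrist_force: [0.1, 0.2, -0.2]
opening: 0.546
t: 18.6
tcp_pos: [0.5416, 0.1755, 0.0547]
eef_rot: [0.485, -0.512, 0.488, 0.514]
wrist_force: [0.2, -0.4, -0.7]
opening: 0.721
t: 19.1
tcp_pos: [0.543, 0.176, 0.1253]
eef_rot: [0.486, -0.513, 0.487, 0.513]
wrist_force: [0.1, -0.1, -0.6]
opening: 0.722
world [544.2 175. ]
t 19.1 tcp [543.  176.  125.3] open 0.722 F [ 0.1 -0.1 -0.6]
toolx [-0.002 -0.001 -1.   ] jaw yaw 92.99 q [ 0.31  0.32 -0.28  0.97  0.    0.26]
shift tool mm [119.3  -1.4  -1. ]
turn rad [ 0.001 -0.    -0.002] (deg yaw -0.0)
   shift in turned axes mm [119.3  -1.2  -1. ]

(array([ 15., 354.]), array([ 882.3, -258.2]), 131.1, 57.9, 90.0)
(array([502., 329.]), array([799.6, 591.6]), 303.2, 74.1, 35.6)
(array([261., 190.]), array([543.7, 176.1]), 79.8, 50.6, 2.9)
```

View pics/w10c.png

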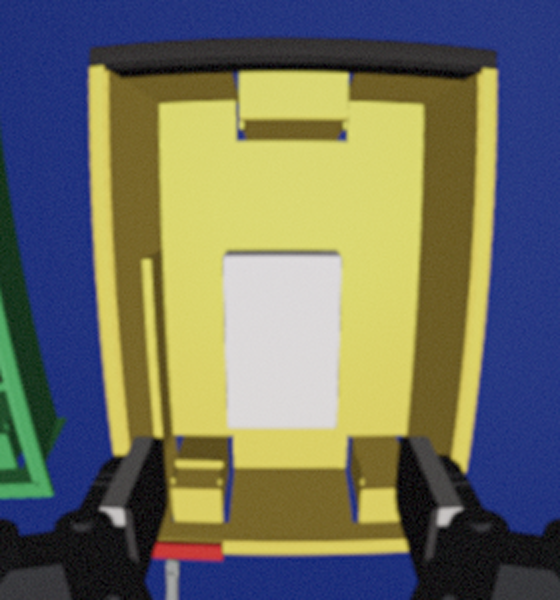

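Run:
```python
from h import *
c=np.load("cw10.npy",allow_pickle=True).item(); f=192/np.tan(np.radians(c["vertical_fov"])/2); cf=(c,f)
C=np.array([524,179.]); a=np.radians(2.95); Rm=np.array([[np.cos(a),np.sin(a)],[-np.sin(a),np.cos(a)]])
for n,u,v,z in (("Lfar",199.5,71,4),("Lnear",206,236,4),("Rfar",332,72,4),("Rnear",324,236,4),("colL bot",220,238,4),("colR bot",312,238,4),("mid floor end",260,254,4),("far floor end",217,70.5,4),("far col bot",265,89.5,4),("far col L",239,89,4),("far col R",294,89,4),("striptop1",192,149,30),("striptop2",199,238,30)):
    w=on("wrist",u,v,z/1000,cf)[:2]*1000; print(n,w.round(1),(Rm@(w-C)).round(1))
```

```text
Lfar [439.7 116.8] [-87.4 -57.8]
Lnear [597.7 124.2] [ 70.8 -58.5]
Rfar [434. 234.] [-87.   59.5]
Rnear [591.8 242.4] [71.  59.8]
colL bot [599.  138.4] [ 72.8 -44.4]
colR bot [594.4 230.3] [73.  47.6]
mid floor end [614.9 179.2] [90.7 -4.5]
far floor end [439.2 132.5] [-87.1 -42.1]
far col bot [454.8 175.4] [-69.3  -0. ]
far col L [455.3 152.7] [-69.9 -22.8]
far col R [452.6 200.8] [-70.1  25.5]
striptop1 [506.4 117.5] [-20.8 -60.5]
striptop2 [587.2 122.4] [ 60.2 -59.8]
```

```bash
sed -i 's/C=np.array(\[524,179.\]); a=np.radians(2.95)/C=np.array([525.5,180.]); a=np.radians(2.95)/' dk.py; python3 -m jog '0 0 0 0.143 0 0; 0 0 0 0.143 0 0; 0 0 0 0.143 0 0; 0 0 0 0.143 0 0; 0 0 0 0.143 0 0' 0; python3 -m jog '0 0 0 0.143 0 0; 0 0 0 0.143 0 0; 0 0 0 0.143 0 0; 0 0 0 0.143 0 0; 0 0 0 0.143 0 0' 0;python3 -m jog '0 0 0 0.141 0 0; 0 0 0 0 0 0; 0 0 0 0 0 0; 0 0 0 0 0 0; 0 0 0 0 0 0' 0; python3 dk.py 18 37 0.06 2.95
```

```text
t: 19.65
tcp_pos: [0.5429, 0.176, 0.1247]
eef_rot: [0.635, -0.308, 0.637, 0.308]
wrist_force: [-0.2, -0.3, 0.8]
opening: 0.004
t: 20.15
tcp_pos: [0.5429, 0.176, 0.1248]
eef_rot: [0.703, -0.066, 0.705, 0.066]
wrist_force: [0.4, -0.6, -0.9]
opening: 0.002
t: 20.65
tcp_pos: [0.5438, 0.1763, 0.1261]
eef_rot: [0.707, -0.019, 0.707, 0.019]
wrist_force: [0.3, 0.3, -0.7]
opening: -0.002
world [541.6 217.9]
t 20.65 tcp [543.8 176.3 126.1] open -0.002 F [ 0.3  0.3 -0.7]
toolx [-0. -0. -1.] jaw yaw 3.06 q [ 0.31  0.32 -0.28  0.97  0.    1.83]
shift tool mm [66.1 41.7  0. ]
turn rad [ 0.002 -0.     0.   ] (deg yaw -0.1)
   shift in turned axes mm [66.1 41.7 -0.1]
```

```bash
python3 -m jog '0 0.02 0 0 0 0; 0 0.0215 0 0 0 0; 0.02 0 0 0 0 0; 0.025 0 0 0 0 0; 0.02 0 0 0 0 0'; python3 -m jog '0 0 0 0 0 0; 0 0 0 0 0 0; 0 0 0 0 0 0; 0 0 0 0 0 0; 0 0 0 0 0 0'; python3 dk.py 18 37 0.007 2.95;  python3 - <<'E'
from h import *
im=snapshot("wrist"); cv2.imwrite("pics/w11.png",im)
E
```

```text
t: 21.15
tcp_pos: [0.5416, 0.2179, 0.0603]
eef_rot: [0.707, -0.019, 0.707, 0.019]
wrist_force: [-0.7, -0.4, -0.3]
opening: -0.0
t: 21.65
tcp_pos: [0.5425, 0.218, 0.0623]
eef_rot: [0.707, -0.018, 0.706, 0.019]
wrist_force: [-0.5, -0.2, 1.1]
opening: -0.005
world [541.6 217.9]
t 21.65 tcp [542.5 218.   62.3] open -0.005 F [-0.5 -0.2  1.1]
toolx [ 0.002  0.001 -1.   ] jaw yaw 2.98 q [ 0.38  0.4  -0.33  0.84  0.    1.9 ]
shift tool mm [55.3 -0.1 -1.1]
turn rad [ 0.001  0.002 -0.001] (deg yaw -0.0)
   shift in turned axes mm [55.3 -0.  -1. ]
```

View pics/w11.png

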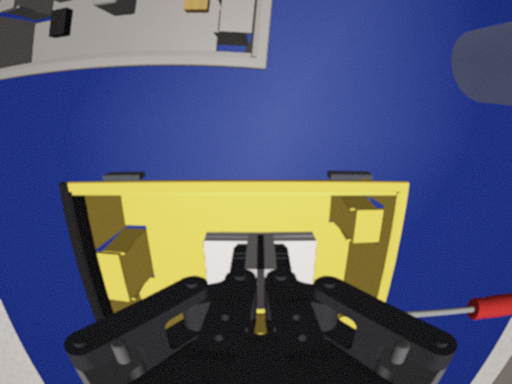

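Run:
```python
from h import *
C=np.array([525.5,180.]); a=np.radians(2.95); Rm=np.array([[np.cos(a),-np.sin(a)],[np.sin(a),np.cos(a)]])
for l,z in (((18,37),.007),((18,26),.007),((18,37),.062),((18,20.2),.02),((18,20.2),.004)):
    w=C+Rm@np.array(l); print(l,z,np.round(proj("wrist",[w[0]/1000,w[1]/1000,z]),1))
```

```text
(18, 37) 0.007 [259.5 211.5]
(18, 26) 0.007 [259.5 225.5]
(18, 37) 0.062 [259.4 248.1]
(18, 20.2) 0.02 [259.5 240.6]
(18, 20.2) 0.004 [259.5 230.9]
```

```bash
python3 -m jog '0.015 0 0 0 0 0; 0.02 0 0 0 0 0; 0.012 0 0 0 0 0; 0.004 0 0 0 0 0; 0 0 0 0 0 0'; python3 -m jog '0.001 0 0 0 0 0; 0 0 0 0 0 0; 0 0 0 0 0 0; 0 0 0 0 0 0; 0 0 0 0 0 0'; python3 dk.py 18 37 0.007 2.95
```

```text
t: 22.2
tcp_pos: [0.5414, 0.2176, 0.0099]
eef_rot: [0.707, -0.019, 0.707, 0.018]
wrist_force: [0.0, -0.6, 0.6]
opening: 0.001
t: 22.7
tcp_pos: [0.542, 0.2178, 0.0096]
eef_rot: [0.707, -0.018, 0.707, 0.018]
wrist_force: [-0.2, 0.1, -0.6]
opening: -0.003
world [541.6 217.9]
t 22.7 tcp [542.  217.8   9.6] open -0.003 F [-0.2  0.1 -0.6]
toolx [ 0.  0. -1.] jaw yaw 2.98 q [ 0.38  0.46 -0.38  0.73  0.    1.9 ]
shift tool mm [ 2.6  0.1 -0.4]
turn rad [ 0.001  0.    -0.   ] (deg yaw -0.0)
   shift in turned axes mm [ 2.6  0.1 -0.4]
```

```bash
python3 -m jog '0.002 0 0 0 0 0; 0 -0.004 0 0 0 0; 0 -0.004 0 0 0 0; 0 -0.004 0 0 0 0; 0 -0.004 0 0 0 0'; python3 -m jog '0 -0.004 0 0 0 0; 0 -0.003 0 0 0 0; 0 -0.003 0 0 0 0; 0 -0.002 0 0 0 0; 0 -0.001 0 0 0 0'; python3 dk.py 18 3 0.0075 2.95
```

```text
t: 23.2
tcp_pos: [0.5426, 0.2014, 0.0072]
eef_rot: [0.707, -0.018, 0.707, 0.018]
wrist_force: [-0.8, 1.2, -0.3]
opening: -0.0
t: 23.7
tcp_pos: [0.5433, 0.1886, 0.0073]
eef_rot: [0.707, -0.018, 0.707, 0.018]
wrist_force: [0.8, -0.2, -0.4]
opening: -0.001
world [543.3 183.9]
t 23.7 tcp [543.3 188.6   7.3] open -0.001 F [ 0.8 -0.2 -0.4]
toolx [ 0.  0. -1.] jaw yaw 2.97 q [ 0.33  0.45 -0.4   0.72  0.    1.85]
shift tool mm [-0.2 -4.7 -0.3]
turn rad [ 0.  0. -0.] (deg yaw -0.0)
   shift in turned axes mm [-0.2 -4.7 -0.2]
```

```bash
python3 -m jog '0 -0.001 0 0 0 0; 0 -0.001 0 0 0 0; 0 -0.001 0 0 0 0; 0 -0.0005 0 0 0 0; 0 0 0 0 0 0'; python3 -m jog '0 -0.0005 0 0 0 0; 0 -0.0005 0 0 0 0; 0 -0.0005 0 0 0 0; 0 0 0 0 0 0; 0 0 0 0 0 0'; python3 dk.py 18 3 0.0075 2.95
```

```text
t: 24.2
tcp_pos: [0.5435, 0.1852, 0.0073]
eef_rot: [0.707, -0.018, 0.707, 0.018]
wrist_force: [-0.7, -0.6, -0.0]
opening: 0.002
t: 24.7
tcp_pos: [0.5436, 0.1837, 0.0073]
eef_rot: [0.707, -0.018, 0.707, 0.018]
wrist_force: [-0.4, 1.2, 0.4]
opening: 0.0
world [543.3 183.9]
t 24.7 tcp [543.6 183.7   7.3] open 0.0 F [-0.4  1.2  0.4]
toolx [ 0. -0. -1.] jaw yaw 2.98 q [ 0.33  0.45 -0.4   0.72 -0.    1.84]
shift tool mm [-0.2  0.2 -0.2]
turn rad [0. 0. 0.] (deg yaw -0.0)
   shift in turned axes mm [-0.2  0.2 -0.2]
```

```bash
for k in 1; do python3 -m jog '0 -0.0005 0 0 0 0; 0 -0.0005 0 0 0 0; 0 0 0 0 0 0; 0 0 0 0 0 0; 0 0 0 0 0 0'|grep -E 'tcp|force'; python3 -m jog '0 -0.0005 0 0 0 0; 0 -0.0005 0 0 0 0; 0 0 0 0 0 0; 0 0 0 0 0 0; 0 0 0 0 0 0'|grep -E 'tcp|force'; done;python3 dk.py 18 3 0.0075 2.95
python3 - <<'E'
from h import *
im=snapshot("wrist"); cv2.imwrite("pics/w12.png",im)
E
```

```text
tcp_pos: [0.5435, 0.1833, 0.0073]
wrist_force: [-0.1, 4.5, -1.2]
tcp_pos: [0.5436, 0.1832, 0.0074]
wrist_force: [-0.5, 8.1, -0.7]
world [543.3 183.9]
t 25.7 tcp [543.6 183.2   7.4] open -0.001 F [-0.5  8.1 -0.7]
toolx [-0.     0.003 -1.   ] jaw yaw 3.02 q [ 0.32  0.45 -0.4   0.72  0.    1.84]
shift tool mm [-0.1  0.7 -0.2]
turn rad [ 0.001 -0.    -0.003] (deg yaw -0.1)
   shift in turned axes mm [-0.1  0.7 -0.2]
```

View pics/w12.png

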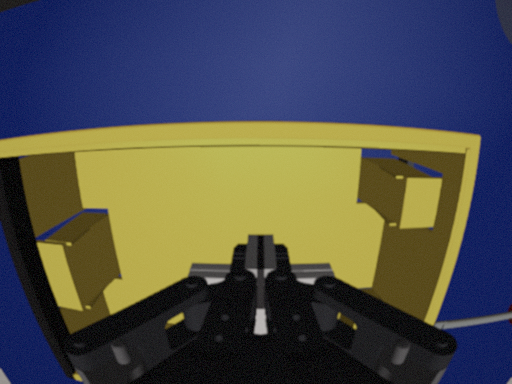

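```bash
python3 -m jog '0 0.006 0 0 0 0; -0.03 0 0 0 0 0; -0.03 0 0 0 0 0; 0 0 0 0 0 0; 0 0 0 0 0 0'; python3 dk.py -42 -33 0.065 2.95
```

```text
t: 26.25
tcp_pos: [0.5441, 0.1874, 0.0679]
eef_rot: [0.708, -0.019, 0.706, 0.018]
wrist_force: [-0.2, 0.3, -0.8]
opening: 0.002
world [485.3 144.9]
t 26.25 tcp [544.1 187.4  67.9] open 0.002 F [-0.2  0.3 -0.8]
toolx [ 0.002 -0.001 -1.   ] jaw yaw 2.96 q [ 0.33  0.38 -0.34  0.84 -0.    1.85]
shift tool mm [  2.9 -39.5 -60.9]
turn rad [0.    0.002 0.001] (deg yaw -0.0)
   shift in turned axes mm [  2.9 -39.5 -60.9]
```

```bash
python3 -m jog '0 -0.02 -0.02 0 0 0; 0 -0.02 -0.02 0 0 0; 0 0 -0.02 0 0 0; 0 0 0 0 0 0; 0 0 0 0 0 0'; python3 dk.py -42 -33 0.008 2.95;  python3 - <<'E'
from h import *
c=calibration("wrist");np.save("cw13.npy",c,allow_pickle=True); im=snapshot("wrist"); cv2.imwrite("pics/w13.png",im)
E
```

```text
t: 26.75
tcp_pos: [0.4853, 0.1444, 0.0666]
eef_rot: [0.707, -0.019, 0.707, 0.018]
wrist_force: [0.1, 0.0, 1.0]
opening: 0.002
world [485.3 144.9]
t 26.75 tcp [485.3 144.4  66.6] open 0.002 F [0.1 0.  1. ]
toolx [-0.001 -0.001 -1.   ] jaw yaw 2.98 q [ 0.29  0.27 -0.51  0.79 -0.    1.81]
shift tool mm [58.6  0.5  0. ]
turn rad [ 0.    -0.001  0.001] (deg yaw -0.0)
   shift in turned axes mm [58.6  0.5 -0. ]
```

View pics/w13.png

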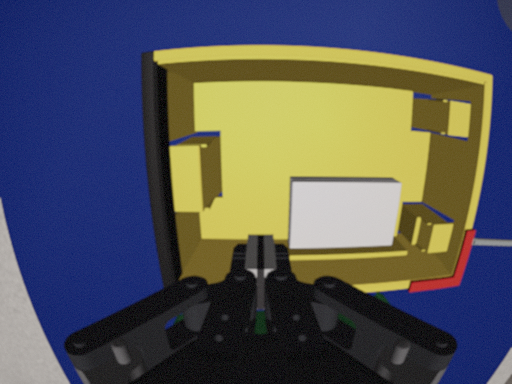

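```bash
python3 -m jog '0.015 0 0 0 0 0; 0.02 0 0 0 0 0; 0.014 0 0 0 0 0; 0.006 0 0 0 0 0; 0.002 0 0 0 0 0'; python3 -m jog '0 0 0 0 0 0; 0 0 0.002 0 0 0; 0 0 0.002 0 0 0; 0 0 0.002 0 0 0; 0 0 0.002 0 0 0'; python3 dk.py -23.9 -33 0.0075 2.95
```

```text
t: 27.3
tcp_pos: [0.4857, 0.1448, 0.0095]
eef_rot: [0.707, -0.019, 0.707, 0.018]
wrist_force: [-0.6, 0.4, 0.3]
opening: -0.001
t: 27.8
tcp_pos: [0.4939, 0.1452, 0.0107]
eef_rot: [0.707, -0.018, 0.707, 0.018]
wrist_force: [-0.2, 0.3, 1.1]
opening: -0.0
world [503.3 145.8]
t 27.8 tcp [493.9 145.2  10.7] open -0.0 F [-0.2  0.3  1.1]
toolx [ 0.001  0.    -1.   ] jaw yaw 2.97 q [ 0.29  0.35 -0.55  0.67  0.    1.8 ]
shift tool mm [3.2 0.1 9.4]
turn rad [ 0.     0.001 -0.   ] (deg yaw -0.0)
   shift in turned axes mm [3.2 0.1 9.4]
```

```bash
python3 -m jog '0.003 0 0.001 0 0 0; 0 0 0.002 0 0 0; 0 0 0.001 0 0 0; 0 0 0.001 0 0 0; 0 0 0 0 0 0'; python3 -m jog '0 0 0.001 0 0 0; 0 0 0.001 0 0 0; 0 0 0 0 0 0; 0 0 0 0 0 0; 0 0 0 0 0 0'; python3 dk.py -23.9 -33 0.0075 2.95;  python3 - <<'E'
from h import *
c=calibration("wrist");np.save("cw13.npy",c,allow_pickle=True); im=snapshot("wrist"); cv2.imwrite("pics/w14.png",im)
E
```

```text
t: 28.3
tcp_pos: [0.4989, 0.1454, 0.0073]
eef_rot: [0.707, -0.018, 0.707, 0.018]
wrist_force: [0.8, -0.4, 0.8]
opening: -0.0
t: 28.8
tcp_pos: [0.5004, 0.1455, 0.0072]
eef_rot: [0.707, -0.018, 0.707, 0.018]
wrist_force: [-1.1, -0.4, 0.9]
opening: -0.002
world [503.3 145.8]
t 28.8 tcp [500.4 145.5   7.2] open -0.002 F [-1.1 -0.4  0.9]
toolx [-0. -0. -1.] jaw yaw 2.98 q [ 0.28  0.37 -0.53  0.67 -0.    1.8 ]
shift tool mm [-0.3  0.2  2.9]
turn rad [ 0.001 -0.     0.   ] (deg yaw -0.0)
   shift in turned axes mm [-0.3  0.2  2.9]
```

View pics/w14.png

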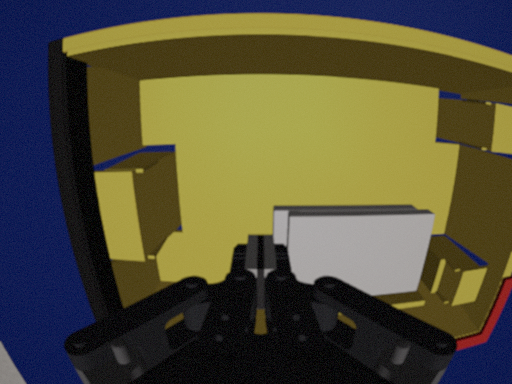

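The pile has sheared. The tapered finger backs push only the upper plate, whose edge is now at (290,215), while the lower plate's edge is at (274,208). I'll finish the top plate with the tool upright, then tilt the tool so the tip leads and pushes the lower one.

```bash
python3 -m jog '0 0 0.001 0 0 0; 0 0 0.001 0 0 0; 0 0 0.001 0 0 0; 0 0 0 0 0 0; 0 0 0 0 0 0' | grep -E 'tcp|force';python3 -m jog '0 0 0.001 0 0 0; 0 0 0.001 0 0 0; 0 0 0 0 0 0; 0 0 0 0 0 0; 0 0 0 0 0 0' | grep -E 'tcp|force'; python3 dk.py -23.9 -33 0.0075 2.95;  python3 - <<'E'
from h import *
c=calibration("wrist");np.save("cw15.npy",c,allow_pickle=True); im=snapshot("wrist"); cv2.imwrite("pics/w15.png",im); crop(im,"w15c.png",220,150,512,384,2.5)
E
```

```text
tcp_pos: [0.504, 0.1457, 0.0074]
wrist_force: [-0.3, -0.1, -0.8]
tcp_pos: [0.5043, 0.1457, 0.0071]
wrist_force: [-5.4, -0.0, 5.0]
world [503.3 145.8]
t 29.85 tcp [504.3 145.7   7.1] open -0.0 F [-5.4 -0.   5. ]
toolx [-0.002  0.    -1.   ] jaw yaw 2.99 q [ 0.28  0.38 -0.52  0.67  0.    1.8 ]
shift tool mm [-0.4  0.2 -1. ]
turn rad [ 0.001 -0.002 -0.   ] (deg yaw -0.0)
   shift in turned axes mm [-0.4  0.2 -1. ]
```

View pics/w15c.png

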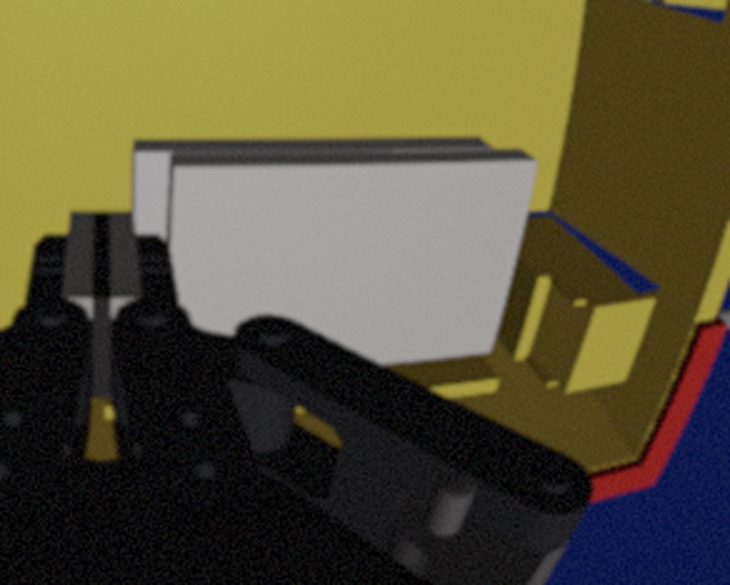

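Run:
```python
from h import *
s,M=st(); cf=cam("wrist")
o,d=ray("wrist",85,340,cf); print("cam in tool",(M.T@(o-s["tcp_pos"])*1000).round(1))
for nm,u,v in (("knuckle",78,335),("knuckle end lower",85,352),("knuckleR",452,340),("finger tip back L",235,246),("finger tip backR",288,246),("pad tip L",247,236),("pad tip R",274,236),("inner knuckle L",190,282),("inner kn R",330,282)):
    o,d=ray("wrist",u,v,cf)
    o2=M.T@(o-s["tcp_pos"]);d2=M.T@d
    for yy in (0.011,): 
        p=o2+d2*(yy-o2[1])/d2[1]; print(nm,(p*1000).round(1))
```

```text
cam in tool [-143.6   78.    -0.3]
knuckle [-85.3  11.  -59.3]
knuckle end lower [-91.8  11.  -53.2]
knuckleR [-88.7  11.   60.7]
finger tip back L [-18.2  11.  -12.4]
finger tip backR [-18.3  11.   12.9]
pad tip L [-7.2 11.  -7.1]
pad tip R [-7.3 11.   6.7]
inner knuckle L [-49.1  11.  -27.8]
inner kn R [-49.2  11.   26.9]
```

```bash
python3 -m jog '0 0 -0.006 0 0 0; -0.03 0 0 0 0 0; -0.04 0 0 0 0 0; 0 0 -0.01 -0.14 0 0; 0 0 0 -0.145 0 0'; python3 -m jog '0 0 0 -0.143 0 0; 0 0 0 -0.143 0 0; 0 0 0 -0.143 0 0; 0 0 0 -0.143 0 0; 0 0 0 -0.143 0 0'; python3 -m jog '0 0 0 -0.143 0 0; 0 0 0 -0.143 0 0; 0 0 0 -0.143 0 0; 0 0 0 -0.143 0 0; 0 0 0 0 0 0'; python3 dk.py -37 -27 0.06 92.95;  python3 - <<'E'
from h import *
c=calibration("wrist");np.save("cw16.npy",c,allow_pickle=True); im=snapshot("wrist"); cv2.imwrite("pics/w16.png",im)
E
```

```text
t: 30.4
tcp_pos: [0.4904, 0.1452, 0.0789]
eef_rot: [0.698, -0.121, 0.695, 0.121]
wrist_force: [-0.3, -0.9, -0.9]
opening: 0.003
t: 30.9
tcp_pos: [0.4901, 0.145, 0.0775]
eef_rot: [0.611, -0.357, 0.61, 0.357]
wrist_force: [-0.0, -0.9, 0.3]
opening: 0.001
t: 31.4
tcp_pos: [0.49, 0.145, 0.0775]
eef_rot: [-0.487, 0.514, -0.486, -0.513]
wrist_force: [-0.3, 0.2, 1.2]
opening: -0.0
world [489.9 151.1]
t 31.4 tcp [490.  145.   77.5] open -0.0 F [-0.3  0.2  1.2]
toolx [ 0.001  0.    -1.   ] jaw yaw 93.06 q [ 0.29  0.26 -0.49  0.82 -0.    0.23]
shift tool mm [17.5 -0.2  6.2]
turn rad [ 0.002 -0.     0.001] (deg yaw -0.1)
   shift in turned axes mm [17.5 -0.2  6.2]
```

View pics/w16.png

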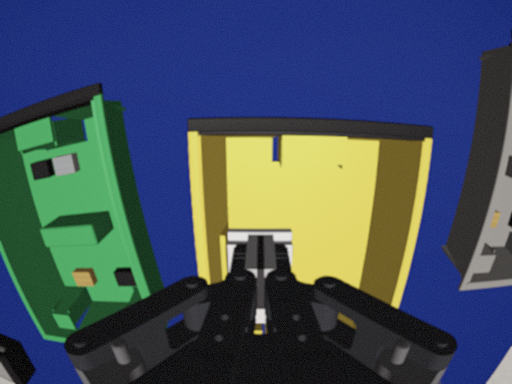

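```bash
python3 -m jog '0 0 0.006 0 0 0; 0.02 0 0 0 0 0; 0.025 0 0 0 0 0; 0.015 0 0 0 0 0; 0.006 0 0 0 0 0'; python3 -m jog '0.002 0 0 0 0 0; 0 -0.002 0 0 0 0; 0 -0.002 0 0 0 0; 0 -0.002 0 0 0 0; 0 0 0 0 0 0'; python3 dk.py -20.4 -27 0.0075 92.95
```

```text
t: 31.95
tcp_pos: [0.4881, 0.1509, 0.0098]
eef_rot: [0.486, -0.512, 0.488, 0.513]
wrist_force: [-0.1, -0.5, -0.3]
opening: 0.005
t: 32.45
tcp_pos: [0.4962, 0.1514, 0.0099]
eef_rot: [-0.487, 0.513, -0.486, -0.513]
wrist_force: [-0.8, 0.1, -0.9]
opening: -0.0
world [506.5 152. ]
t 32.45 tcp [496.2 151.4   9.9] open -0.0 F [-0.8  0.1 -0.9]
toolx [ 0.001  0.    -1.   ] jaw yaw 93.03 q [ 0.3   0.36 -0.54  0.67 -0.    0.24]
shift tool mm [  2.4 -10.4  -0. ]
turn rad [0.001 0.    0.001] (deg yaw -0.1)
   shift in turned axes mm [  2.4 -10.4   0. ]
```

```bash
python3 -m jog '0.0025 -0.001 0 0 0 0; 0 -0.002 0 0 0 0; 0 -0.002 0 0 0 0; 0 -0.002 0 0 0 0; 0 0 0 0 0 0'|grep -E 'tcp|force'; python3 -m jog '0 -0.001 0 0 0 0; 0 -0.001 0 0 0 0; 0 -0.0005 0 0 0 0; 0 0 0 0 0 0; 0 0 0 0 0 0'|grep -E 'tcp|force'; python3 -m jog '0 -0.0005 0 0 0 0; 0 -0.0005 0 0 0 0; 0 0 0 0 0 0; 0 0 0 0 0 0; 0 0 0 0 0 0'|grep -E 'tcp|force'; python3 dk.py -20.4 -27 0.0075 92.95
```

```text
tcp_pos: [0.5017, 0.1516, 0.0066]
wrist_force: [-2.2, 0.1, 1.0]
tcp_pos: [0.5051, 0.1518, 0.0069]
wrist_force: [-0.3, 0.1, 0.1]
tcp_pos: [0.5052, 0.1518, 0.0068]
wrist_force: [-3.8, 0.0, 3.0]
world [506.5 152. ]
t 33.95 tcp [505.2 151.8   6.8] open 0.002 F [-3.8  0.   3. ]
toolx [-0.001  0.    -1.   ] jaw yaw 93.05 q [ 0.29  0.38 -0.52  0.67  0.    0.24]
shift tool mm [-0.7 -1.3  0.2]
turn rad [ 0.002  0.    -0.001] (deg yaw -0.1)
   shift in turned axes mm [-0.7 -1.3  0.2]
```

```bash
python3 -m jog '0 -0.0005 0 0 0 0; 0 -0.0005 0 0 0 0; 0 0 0 0 0 0; 0 0 0 0 0 0; 0 0 0 0 0 0'|grep -E 'tcp|force'; python3 -m jog '0 -0.0005 0 0 0 0; 0 -0.0005 0 0 0 0; 0 0 0 0 0 0; 0 0 0 0 0 0; 0 0 0 0 0 0'|grep -E 'tcp|force';  python3 -m jog '0 0.008 0 0 0 0; -0.02 0 0 0 0 0; -0.04 0 0 0 0 0; -0.04 0 0 0 0 0; 0 0 0 0 0 0'|grep -E 'tcp|force';python3 -m jog '-0.03 -0.02 0 0 0 0; 0 -0.03 0 0 0 0; 0 -0.03 0 0 0 0; 0 0 0 0 0 0; 0 0 0 0 0 0'|grep -E 'tcp|force';python3 - <<'E'
from h import *
c=calibration("wrist");np.save("cw17.npy",c,allow_pickle=True); im=snapshot("wrist"); cv2.imwrite("pics/w17.png",im)
E
```

```text
tcp_pos: [0.5066, 0.1518, 0.0068]
wrist_force: [-3.6, 0.3, 2.5]
tcp_pos: [0.5066, 0.1518, 0.0066]
wrist_force: [-6.0, 0.5, 5.4]
tcp_pos: [0.5046, 0.1527, 0.1125]
wrist_force: [1.1, 0.1, 0.4]
tcp_pos: [0.5799, 0.1555, 0.1361]
wrist_force: [0.3, -0.2, 0.1]
```

View pics/w17.png

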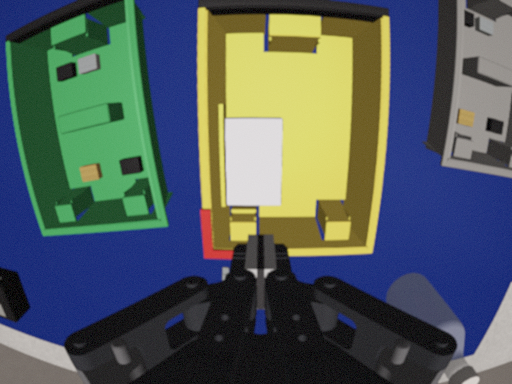

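Run:
```python
from h import *
c=np.load("cw17.npy",allow_pickle=True).item(); f=192/np.tan(np.radians(c["vertical_fov"])/2); cf=(c,f)
im=cv2.imread("pics/w17.png"); hsv=cv2.cvtColor(im,cv2.COLOR_BGR2HSV);H,S,V=[hsv[...,i].astype(int) for i in range(3)]
C=np.array([525.5,180.]); a=np.radians(2.95); Rm=np.array([[np.cos(a),np.sin(a)],[-np.sin(a),np.cos(a)]])
for r in rects("wrist",(S<60)&(V>170),.020,300,cf): print(r,Rm@(r[1]-C))
crop(im,"w17c.png",190,80,330,260,4)
```

```text
(array([ 36., 348.]), array([ 885.7, -235.7]), 194.5, 60.0, -89.7) [ 338.32889316 -433.68662655]
(array([497., 332.]), array([840.2, 564.8]), 256.2, 104.1, 35.5) [334.08649501 368.09420513]
(array([253., 161.]), array([557.4, 147.8]), 80.3, 50.7, 2.6) [ 30.2005711  -33.79904593]
```

View pics/w17c.png

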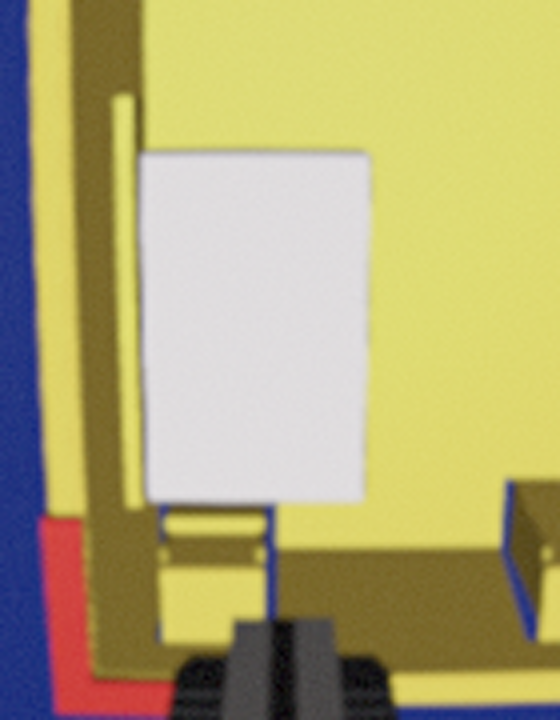

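```bash
python3 -m jog '0 0 0 0.143 0 0; 0 0 0 0.143 0 0; 0 0 0 0.143 0 0; 0 0 0 0.143 0 0; 0 0 0 0.143 0 0' 0 >/dev/null; python3 -m jog '0 0 0 0.143 0 0; 0 0 0 0.143 0 0; 0 0 0 0.143 0 0; 0 0 0 0.143 0 0; 0 0 0 0.143 0 0' 0 >/dev/null;python3 -m jog '0 0 0 0.141 0 0; 0 0 0 0 0 0; 0 0 0 0 0 0; 0 0 0 0 0 0; 0 0 0 0 0 0' 0; python3 dk.py 30 14 0.06 2.95
```

```text
t: 37.5
tcp_pos: [0.5794, 0.1557, 0.1368]
eef_rot: [0.707, -0.019, 0.707, 0.019]
wrist_force: [0.2, 0.2, 0.6]
opening: 0.002
world [554.7 195.5]
t 37.5 tcp [579.4 155.7 136.8] open 0.002 F [0.2 0.2 0.6]
toolx [ 0. -0. -1.] jaw yaw 3.12 q [ 0.26  0.37 -0.2   1.01 -0.    1.78]
shift tool mm [ 76.8  41.1 -22.5]
turn rad [0.003 0.    0.   ] (deg yaw -0.2)
   shift in turned axes mm [ 76.8  41.  -22.6]
```

```bash
python3 -m jog '0 0.02 -0.011 0.003 0 0; 0.01 0.021 -0.0115 0 0 0; 0.03 0 0 0 0 0; 0.03 0 0 0 0 0; 0 0 0 0 0 0'; python3 -m jog '0.02 0 0 0 0 0; 0.02 0 0 0 0 0; 0.012 0 0 0 0 0; 0.004 0 0 0 0 0; 0 0 0 0 0 0'; python3 dk.py 30 3 0.0075 2.95
```

```text
t: 38.0
tcp_pos: [0.5516, 0.1946, 0.0631]
eef_rot: [0.705, -0.019, 0.709, 0.017]
wrist_force: [-1.0, -0.1, -1.1]
opening: -0.003
t: 38.5
tcp_pos: [0.5551, 0.1955, 0.0111]
eef_rot: [0.707, -0.018, 0.707, 0.018]
wrist_force: [-0.3, 0.3, -0.7]
opening: 0.002
world [555.3 184.5]
t 38.5 tcp [555.1 195.5  11.1] open 0.002 F [-0.3  0.3 -0.7]
toolx [-0. -0. -1.] jaw yaw 2.87 q [ 0.34  0.47 -0.36  0.74  0.    1.86]
shift tool mm [  3.6 -10.9  -0.3]
turn rad [-0.001 -0.     0.   ] (deg yaw 0.1)
   shift in turned axes mm [  3.6 -10.9  -0.4]
```

```bash
python3 -m jog '0.0035 -0.003 0 0 0 0; 0 -0.003 0 0 0 0; 0 -0.002 0 0 0 0; 0 -0.001 0 0 0 0; 0 -0.001 0 0 0 0'|grep -E 'tcp|force'; python3 -m jog '0 -0.0005 0 0 0 0; 0 -0.0005 0 0 0 0; 0 -0.0005 0 0 0 0; 0 0 0 0 0 0; 0 0 0 0 0 0'|grep -E 'tcp|force'; python3 -m jog '0 -0.0005 0 0 0 0; 0 -0.0005 0 0 0 0; 0 0 0 0 0 0; 0 0 0 0 0 0; 0 0 0 0 0 0'|grep -E 'tcp|force'; python3 dk.py 30 3 0.0075 2.95
```

```text
tcp_pos: [0.5557, 0.1854, 0.0076]
wrist_force: [0.7, 0.3, -0.0]
tcp_pos: [0.5555, 0.1841, 0.0073]
wrist_force: [-1.3, 1.2, 0.6]
tcp_pos: [0.5555, 0.1839, 0.0073]
wrist_force: [-1.0, 5.2, -0.8]
world [555.3 184.5]
t 40.0 tcp [555.5 183.9   7.3] open 0.001 F [-1.   5.2 -0.8]
toolx [-0.     0.002 -1.   ] jaw yaw 2.89 q [ 0.32  0.47 -0.37  0.73  0.    1.84]
shift tool mm [-0.2  0.7 -0.1]
turn rad [-0.001 -0.    -0.002] (deg yaw 0.1)
   shift in turned axes mm [-0.2  0.7 -0.1]
```

```bash
python3 -m jog '0 -0.0005 0 0 0 0; 0 -0.0005 0 0 0 0; 0 0 0 0 0 0; 0 0.006 0 0 0 0; -0.03 0 0 0 0 0'|grep -E 'tcp|force';  python3 -m jog '-0.04 0 0 0 0 0; -0.04 0 0 0 0 0; 0 -0.04 0 0 0 0; 0 -0.04 0 0 0 0; 0 0 0 0 0 0'|grep -E 'tcp|force';python3 - <<'E'
from h import *
c=calibration("wrist");np.save("cw18.npy",c,allow_pickle=True); im=snapshot("wrist"); cv2.imwrite("pics/w18.png",im)
f=192/np.tan(np.radians(c["vertical_fov"])/2); cf=(c,f)
hsv=cv2.cvtColor(im,cv2.COLOR_BGR2HSV);H,S,V=[hsv[...,i].astype(int) for i in range(3)]
C=np.array([525.5,180.]); a=np.radians(2.95); Rm=np.array([[np.cos(a),np.sin(a)],[-np.sin(a),np.cos(a)]])
for r in rects("wrist",(S<60)&(V>150),.020,300,cf): print(r,Rm@(r[1]-C))
crop(im,"w18c.png",150,80,400,270,3)
cv2.imwrite("pics/top1.png",snapshot("top"))
E
```

```text
tcp_pos: [0.5522, 0.1867, 0.0341]
wrist_force: [-0.4, 0.0, 0.1]
tcp_pos: [0.5595, 0.1037, 0.1177]
wrist_force: [0.1, 0.9, 0.7]
(array([ 17., 315.]), array([ 176.4, -208.4]), 519.3, 158.5, 58.7) [-368.62618112 -369.91905682]
(array([485., 305.]), array([887.6, -71.6]), 316.3, 63.6, -89.9) [ 348.67169449 -269.90187006]
(array([262., 140.]), array([559.1, 148.4]), 84.6, 51.0, 2.6) [ 31.92919698 -33.28733063]
```

View pics/w18c.png

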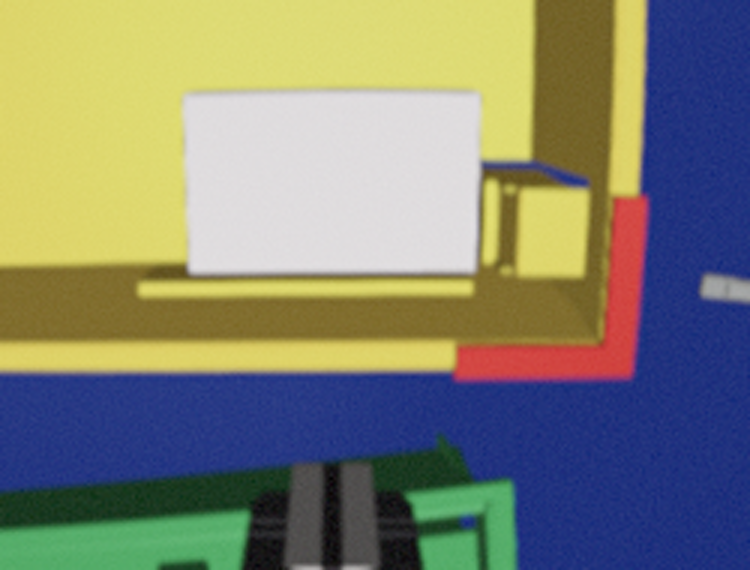

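View pics/top1.png

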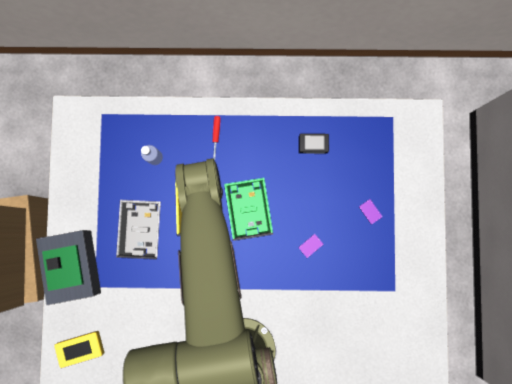

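The pile is flush against the wall strip and the column strip at (480,185) in the crop. The top view shows nothing else loose. Next is the grey tote.

```bash
python3 go.py .443 .375 .17 -1.9
```

```text
t 41.1 tcp [559.4 107.  117.4] open -0.001 F [0.5 0.8 0.1]
toolx [ 0.    -0.001 -1.   ] jaw yaw 2.74 q [ 0.19  0.33 -0.3   0.95 -0.    1.71]
shift tool mm [ -52.9  273.2 -103.5]
turn rad [0.081 0.    0.001] (deg yaw -4.6)
   shift in turned axes mm [ -52.6  264.  -125.3]
```

```bash
python3 -m jog '-0.04 0 -0.005 0 0 0; -0.013 0.02 -0.016 0 0 0; 0 0.045 -0.016 0 0 0; 0 0.045 -0.016 0 0 0; 0 0.045 -0.016 0 0 0' 0.65; python3 -m jog '0 0.045 -0.016 0 0 0; 0 0.045 -0.016 0.081 0 0; 0 0.018 0 0 0 0; 0 0 0 0 0 0; 0 0 0 0 0 0'; python3 go.py .443 .375 .17 -1.9
python3 - <<'E'
from h import *
c=calibration("wrist");np.save("cw19.npy",c,allow_pickle=True); im=snapshot("wrist"); cv2.imwrite("pics/w19.png",im)
E
```

```text
t: 41.6
tcp_pos: [0.4818, 0.2616, 0.1704]
eef_rot: [0.707, -0.018, 0.707, 0.018]
wrist_force: [1.0, -0.0, 0.6]
opening: 0.649
t: 42.1
tcp_pos: [0.4466, 0.3657, 0.1699]
eef_rot: [0.707, 0.01, 0.707, -0.011]
wrist_force: [-0.4, -0.8, -0.3]
opening: 0.648
t 42.1 tcp [446.6 365.7 169.9] open 0.648 F [-0.4 -0.8 -0.3]
toolx [-0.    -0.001 -1.   ] jaw yaw -1.68 q [ 0.69  0.3  -0.2   1.06 -0.    2.29]
shift tool mm [-0.2  9.2 -3.9]
turn rad [ 0.004 -0.     0.001] (deg yaw -0.2)
   shift in turned axes mm [-0.1  9.2 -3.9]
```

View pics/w19.png

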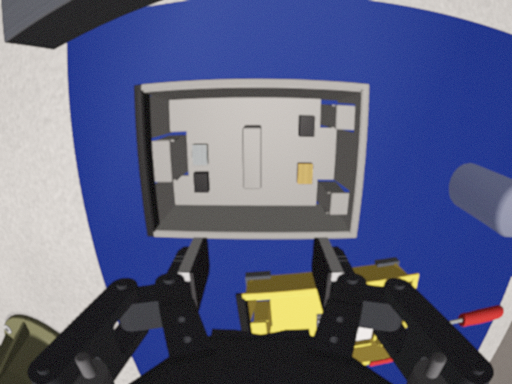

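Run:
```python
from h import *
im=cv2.imread("pics/w19.png"); crop(im,"w19c.png",125,70,385,250,3)
```

```text
(no output)
```

View pics/w19c.png

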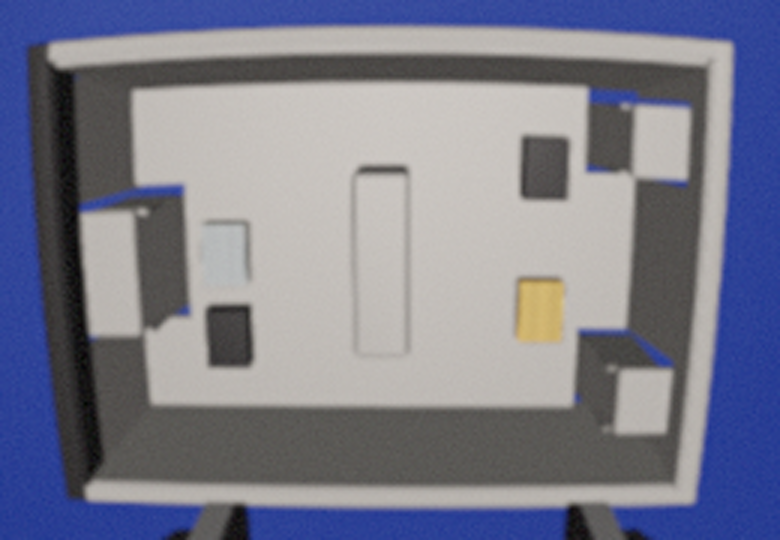

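```bash
cat > meas.py <<'E'
from h import *
def pts(cwfile,x0,y0,k,L):
    c=np.load(cwfile,allow_pickle=True).item(); f=192/np.tan(np.radians(c["vertical_fov"])/2)
    out={}
    for n,u,v,z in L:
        out[n]=on("wrist",x0+u/k,y0+v/k,z/1000,(c,f))[:2]*1000
    return out
E
python3 - <<'E'
from meas import *
P=pts("cw19.npy",125,70,3,[("TL",355,173,36),("TR",408,173,36),("BR",408,354,36),("BL",356,354,36),("fl_bl",150,405,4),("fl_br",577,405,4),("fl_tl",133,88,4),("fl_tr",588,85,4),("rbl",69,498,56),("rbr",695,503,56),("rtl",30,46,56),("rtr",733,42,56)])
for k in P: print(k,P[k].round(1))
print("fin",np.mean([P[k] for k in("TL","TR","BR","BL")],0))
print("rim",np.mean([P[k] for k in("rbl","rbr","rtl","rtr")],0))
for a,b in(("BL","TL"),("BR","TR"),("rbl","rtl"),("rbr","rtr"),("rbl","rbr"),("rtl","rtr"),("fl_bl","fl_br"),("fl_tl","fl_tr")):
    d=P[b]-P[a]; print(a,b,np.linalg.norm(d).round(1),np.degrees(np.arctan2(d[1],d[0])).round(2))
E
```

```text
TL [432.2 418.4]
TR [448.6 417.8]
BR [446.9 359.1]
BL [430.  359.6]
fl_bl [348.1 332.2]
fl_br [509.3 327.5]
fl_tl [353.  450.3]
fl_tr [511.8 444.8]
rbl [331.1 318.2]
rbr [541.3 310.5]
rtl [336.7 465.6]
rtr [545.9 458.9]
fin [439.41012179 388.71854248]
rim [438.75060921 388.28742831]
BL TL 58.8 87.81
BR TR 58.7 88.28
rbl rtl 147.5 87.81
rbr rtr 148.5 88.23
rbl rbr 210.3 -2.1
rtl rtr 209.2 -1.82
fl_bl fl_br 161.3 -1.68
fl_tl fl_tr 158.9 -1.99
```

```bash
python3 -m jog '0 0.011 -0.004 0.004 0 0; 0.01 0.011 -0.004 0 0 0; 0.03 0 0 0 0 0; 0.03 0 0 0 0 0; 0.02 0 0 0 0 0' 0.6; python3 go.py .4393 .3886 .009 -1.95
```

```text
t: 42.65
tcp_pos: [0.4386, 0.3874, 0.0777]
eef_rot: [0.706, 0.012, 0.708, -0.013]
wrist_force: [-0.5, -1.2, 0.4]
opening: 0.602
t 42.65 tcp [438.6 387.4  77.7] open 0.602 F [-0.5 -1.2  0.4]
toolx [-0.002 -0.001 -1.   ] jaw yaw -2.03 q [ 0.72  0.39 -0.3   0.88  0.    2.33]
shift tool mm [68.7  1.3  0.8]
turn rad [-0.001 -0.002  0.001] (deg yaw 0.1)
   shift in turned axes mm [68.7  1.2  0.7]
```

```bash
python3 -m jog '0.02 0 0 0 0 0; 0.02 0 0 0 0 0; 0.015 0 0 0 0 0; 0.005 0 0 0 0 0; 0 0 0 0 0 0'; python3 -m jog '0.003 0 0 0 0 0; 0.002 0 0 0 0 0; 0 0 0 0 0 0; 0 0 0 0 0 0; 0 0 0 0 0 0'; python3 go.py .4393 .3886 .009 -1.95
```

```text
t: 43.15
tcp_pos: [0.4389, 0.3875, 0.0193]
eef_rot: [0.706, 0.012, 0.708, -0.013]
wrist_force: [-0.7, -0.2, -0.2]
opening: 0.596
t: 43.65
tcp_pos: [0.4397, 0.3882, 0.0157]
eef_rot: [0.707, 0.013, 0.707, -0.012]
wrist_force: [0.4, 0.2, 1.2]
opening: 0.598
t 43.65 tcp [439.7 388.2  15.7] open 0.598 F [0.4 0.2 1.2]
toolx [ 0.  0. -1.] jaw yaw -2.0 q [ 0.72  0.46 -0.36  0.75  0.    2.33]
shift tool mm [ 6.7  0.4 -0.4]
turn rad [-0.001  0.    -0.   ] (deg yaw 0.1)
   shift in turned axes mm [ 6.7  0.4 -0.4]
```

```bash
python3 -m jog '0.003 0 0 0 0 0; 0.003 0 0 0 0 0; 0 0 0 0 0 0; 0 0 0 0 0 0; 0 0 0 0 0 0'; python3 -m jog '0 0 0 0 0 0; 0 0 0 0 0 0; 0 0 0 0 0 0; 0 0 0 0 0 0; 0 0 0 0 0 0' 0;python3 -m jog '0 0 0 0 0 0; -0.01 0 0 0 0 0; -0.01 0 0 0 0 0; -0.02 0 0 0 0 0; -0.02 0 0 0 0 0'; python3 go.py .4393 .3886 .15 -1.95
```

```text
t: 44.15
tcp_pos: [0.4395, 0.388, 0.0093]
eef_rot: [0.707, 0.012, 0.707, -0.012]
wrist_force: [-0.1, 0.2, 0.5]
opening: 0.6
t: 44.65
tcp_pos: [0.4397, 0.3882, 0.0095]
eef_rot: [0.707, 0.013, 0.707, -0.012]
wrist_force: [0.2, 0.5, 3.0]
opening: 0.199
t: 45.15
tcp_pos: [0.4391, 0.3876, 0.07]
eef_rot: [0.707, 0.012, 0.707, -0.013]
wrist_force: [0.9, -0.1, -2.6]
opening: 0.198
t 45.15 tcp [439.1 387.6  70. ] open 0.198 F [ 0.9 -0.1 -2.6]
toolx [-0.001 -0.001 -1.   ] jaw yaw -2.01 q [ 0.72  0.4  -0.31  0.86 -0.    2.33]
shift tool mm [-80.    1.    0.1]
turn rad [-0.001 -0.001  0.001] (deg yaw 0.1)
   shift in turned axes mm [-80.    1.    0.2]
```

```bash
python3 -m jog '-0.02 0 0 0 0 0; -0.03 -0.01 0 0 0 0; -0.02 -0.02 0 0 0 0; 0 -0.02 0 0 0 0; 0 -0.01 0 0 0 0'; python3 -m jog '0 0 0 -0.15 0 0; 0 0 0 -0.15 0 0; 0 0 0 -0.15 0 0; 0 0 0 -0.15 0 0; 0 0 0 -0.15 0 0';python3 -m jog '0 0 0 -0.15 0 0; 0 0 0 -0.15 0 0; 0 0 0 -0.15 0 0; 0 0 0 -0.15 0 0; 0 0 0 -0.15 0 0';python3 -m jog '0 0 0 -0.15 0 0; 0 0 0 -0.15 0 0; 0 0 0 -0.15 0 0; 0 0 0 -0.15 0 0; 0 0 0 -0.15 0 0';python3 -m jog '0 0 0 -0.15 0 0; 0 0 0 -0.15 0 0; 0 0 0 -0.15 0 0; 0 0 0 -0.15 0 0; 0 0 0 -0.15 0 0'; python3 dk.py 0 0 .13 182.95
```

```text
t: 45.65
tcp_pos: [0.4374, 0.3269, 0.1405]
eef_rot: [0.707, 0.013, 0.707, -0.013]
wrist_force: [-0.5, -0.5, -2.6]
opening: 0.201
t: 46.15
tcp_pos: [0.4369, 0.3279, 0.1389]
eef_rot: [0.661, -0.25, 0.662, 0.249]
wrist_force: [-0.2, 0.1, -2.4]
opening: 0.199
t: 46.65
tcp_pos: [0.4369, 0.3279, 0.1388]
eef_rot: [0.524, -0.474, 0.525, 0.475]
wrist_force: [-0.2, -0.1, -3.4]
opening: 0.199
t: 47.15
tcp_pos: [0.4369, 0.3279, 0.1388]
eef_rot: [0.314, -0.633, 0.314, 0.634]
wrist_force: [0.2, 0.2, -4.3]
opening: 0.207
t: 47.65
tcp_pos: [0.4369, 0.3279, 0.1388]
eef_rot: [0.06, -0.704, 0.06, 0.705]
wrist_force: [-0.0, 0.4, -3.2]
opening: 0.199
world [525.5 180. ]
t 47.65 tcp [436.9 327.9 138.8] open 0.199 F [-0.   0.4 -3.2]
toolx [-0.001 -0.001 -1.   ] jaw yaw 170.24 q [ 0.64  0.27 -0.32  0.98  0.   -0.76]
shift tool mm [   8.8  130.7 -112.4]
turn rad [-0.222  0.001 -0.001] (deg yaw 12.7)
   shift in turned axes mm [  8.8 152.3 -80.8]
```

```bash
python3 -m jog '0 0 0 -0.12 0 0; 0 0 0 -0.102 0 0; 0 0.03 -0.016 0 0 0; 0 0.03 -0.016 0 0 0; 0 0.03 -0.016 0 0 0'; python3 -m jog '0 0.03 -0.016 0 0 0; 0 0.03 -0.016 0 0 0; 0 0.002 -0.001 0 0 0; 0 0 0 0 0 0; 0 0 0 0 0 0'; python3 dk.py 0 0 .08 182.95
python3 - <<'E'
from h import *
c=calibration("wrist");np.save("cw20.npy",c,allow_pickle=True); im=snapshot("wrist"); cv2.imwrite("pics/w20.png",im)
cv2.imwrite("pics/side2.png",snapshot("side"))
E
```

```text
t: 48.15
tcp_pos: [0.4893, 0.2396, 0.1389]
eef_rot: [-0.017, -0.707, -0.016, 0.707]
wrist_force: [1.0, -0.1, -2.4]
opening: 0.196
t: 48.65
tcp_pos: [0.5246, 0.1804, 0.139]
eef_rot: [-0.016, -0.707, -0.016, 0.707]
wrist_force: [1.0, -0.1, -2.4]
opening: 0.2
world [525.5 180. ]
t 48.65 tcp [524.6 180.4 139. ] open 0.2 F [ 1.  -0.1 -2.4]
toolx [-0.001  0.    -1.   ] jaw yaw -177.38 q [ 0.33  0.28 -0.3   0.98  0.   -1.29]
shift tool mm [59.   0.4 -1. ]
turn rad [-0.006  0.001  0.   ] (deg yaw 0.3)
   shift in turned axes mm [59.   0.4 -0.9]
```

View pics/w20.png

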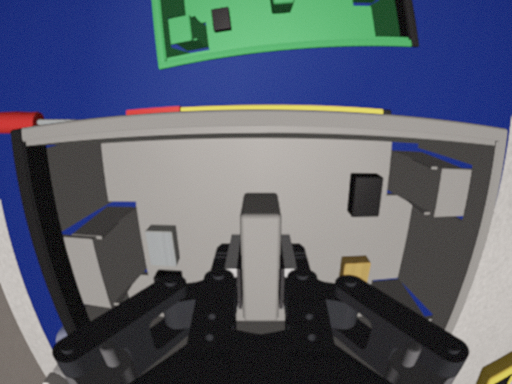

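View pics/side2.png

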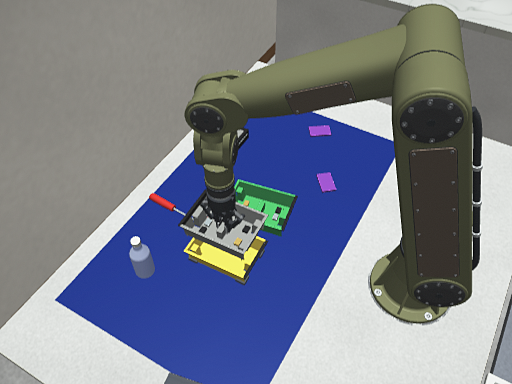

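Run:
```python
from meas import *
c=np.load("cw20.npy",allow_pickle=True).item(); f=192/np.tan(np.radians(c["vertical_fov"])/2); cf=(c,f)
tcp=np.array([524.6,180.4]); a=np.radians(2.6); Rm=np.array([[np.cos(a),np.sin(a)],[-np.sin(a),np.cos(a)]])
for n,u,v,z in (("rim +x -y",17,131,186),("rim -x -y",507,130,186),("rim mid",262,113,186),("fin top far L",244,196,166),("fin far R",279,196,166)):
    w=on("wrist",u,v,z/1000,cf)[:2]*1000; print(n,w.round(1),(Rm@(w-tcp)).round(1))
```

```text
rim +x -y [629.  111.2] [101.1 -73.9]
rim -x -y [423.9 101.4] [-104.2  -74.4]
rim mid [527.1 106.8] [ -0.8 -73.7]
fin top far L [532.8 141.7] [  6.5 -39. ]
fin far R [518.4 141.1] [ -8. -39.]
```

```bash
python3 -m jog '0 0 -0.001 -0.006 0 0; 0.02 0 0 0 0 0; 0.02 0 0 0 0 0; 0.015 0 0 0 0 0; 0 0 0 0 0 0'; python3 -m jog '0 0 0 0 0 0; 0 0 0 0 0 0; 0 0 0 0 0 0; 0 0 0 0 0 0; 0 0 0 0 0 0'; python3 dk.py 0 0 .054 182.95
```

```text
t: 49.25
tcp_pos: [0.5242, 0.1799, 0.0822]
eef_rot: [-0.019, -0.705, -0.018, 0.708]
wrist_force: [-0.2, 0.0, -4.1]
opening: 0.202
t: 49.75
tcp_pos: [0.5266, 0.18, 0.0848]
eef_rot: [0.018, 0.707, 0.018, -0.707]
wrist_force: [0.0, 0.7, -2.7]
opening: 0.203
world [525.5 180. ]
t 49.75 tcp [526.6 180.   84.8] open 0.203 F [ 0.   0.7 -2.7]
toolx [ 0.001  0.    -1.   ] jaw yaw -177.06 q [ 0.33  0.33 -0.37  0.87  0.   -1.29]
shift tool mm [30.8 -0.   1.1]
turn rad [-0.    -0.001  0.   ] (deg yaw 0.0)
   shift in turned axes mm [30.8 -0.   1. ]
```

```bash
python3 -m jog '0.008 0 0.001 0 0 0; 0.008 0 0 0 0 0; 0.006 0 0 0 0 0; 0.003 0 0 0 0 0; 0 0 0 0 0 0';python3 -m jog '0.001 0 0 0 0 0; 0.001 0 0 0 0 0; 0.001 0 0 0 0 0; 0 0 0 0 0 0; 0 0 0 0 0 0'; python3 dk.py 0 0 .054 182.95
```

```text
t: 50.25
tcp_pos: [0.5246, 0.1797, 0.0584]
eef_rot: [-0.018, -0.706, -0.018, 0.707]
wrist_force: [-0.0, -0.1, -2.8]
opening: 0.201
t: 50.75
tcp_pos: [0.5253, 0.1799, 0.0564]
eef_rot: [0.018, 0.707, 0.018, -0.707]
wrist_force: [0.4, -0.1, -2.8]
opening: 0.196
world [525.5 180. ]
t 50.75 tcp [525.3 179.9  56.4] open 0.196 F [ 0.4 -0.1 -2.8]
toolx [ 0.  0. -1.] jaw yaw -177.05 q [ 0.33  0.36 -0.4   0.8   0.   -1.29]
shift tool mm [ 2.4 -0.1 -0.2]
turn rad [-0. -0.  0.] (deg yaw 0.0)
   shift in turned axes mm [ 2.4 -0.1 -0.2]
```

```bash
python3 -m jog '0.001 0 0 0 0 0; 0.001 0 0 0 0 0; 0.001 0 0 0 0 0; 0 0 0 0 0 0; 0 0 0 0 0 0'; python3 -m jog '0.0005 0 0 0 0 0; 0.0005 0 0 0 0 0; 0 0 0 0 0 0; 0 0 0 0 0 0; 0 0 0 0 0 0'; python3 dk.py 0 0 .054 182.95
```

```text
t: 51.25
tcp_pos: [0.5253, 0.1799, 0.0535]
eef_rot: [0.018, 0.707, 0.018, -0.707]
wrist_force: [-1.1, -0.8, 0.8]
opening: 0.198
t: 51.75
tcp_pos: [0.5253, 0.1799, 0.0534]
eef_rot: [0.018, 0.707, 0.018, -0.707]
wrist_force: [-4.4, -1.3, 9.9]
opening: 0.2
world [525.5 180. ]
t 51.75 tcp [525.3 179.9  53.4] open 0.2 F [-4.4 -1.3  9.9]
toolx [ 0.001  0.    -1.   ] jaw yaw -177.06 q [ 0.33  0.37 -0.41  0.8   0.   -1.29]
shift tool mm [-0.6 -0.1 -0.2]
turn rad [-0.    -0.001  0.   ] (deg yaw 0.0)
   shift in turned axes mm [-0.6 -0.1 -0.2]
```

```bash
python3 -m jog '-0.001 0 0 0 0 0; 0 0 0 0 0 0; 0 0 0 0 0 0; 0 0 0 0 0 0; 0 0 0 0 0 0' 0.6; python3 -m jog '-0.01 0 0 0 0 0; -0.03 0 0 0 0 0; -0.04 0 0 0 0 0; -0.04 0 0 0 0 0; -0.02 0 0 0 0 0'; python3 go.py .521 -.01 .19 9.6
python3 - <<'E'
from h import *
c=calibration("wrist");np.save("cw21.npy",c,allow_pickle=True); im=snapshot("wrist"); cv2.imwrite("pics/w21.png",im)
im=snapshot("side"); crop(im,"side3c.png",140,150,320,320,4)
E
```

```text
t: 52.25
tcp_pos: [0.5252, 0.1799, 0.0532]
eef_rot: [-0.018, -0.707, -0.018, 0.707]
wrist_force: [0.5, -0.1, 0.4]
opening: 0.601
t: 52.75
tcp_pos: [0.5268, 0.1804, 0.1978]
eef_rot: [0.018, 0.709, 0.019, -0.705]
wrist_force: [1.2, -1.1, 0.2]
opening: 0.6
t 52.75 tcp [526.8 180.4 197.8] open 0.6 F [ 1.2 -1.1  0.2]
toolx [ 0.005  0.002 -1.   ] jaw yaw -177.06 q [ 0.33  0.24 -0.22  1.11  0.   -1.29]
shift tool mm [  7.5 189.9  15.6]
turn rad [3.025e+00 2.000e-03 8.000e-03] (deg yaw -173.3)
   shift in turned axes mm [   7.8 -186.8  -37.5]
turn rad [-0.116 -0.005  0.001] (deg yaw 6.7)
   shift in turned axes mm [  7.8 186.8  37.5]
```

View pics/w21.png

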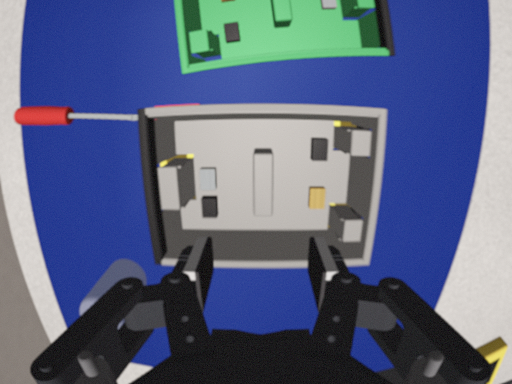

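View pics/side3c.png

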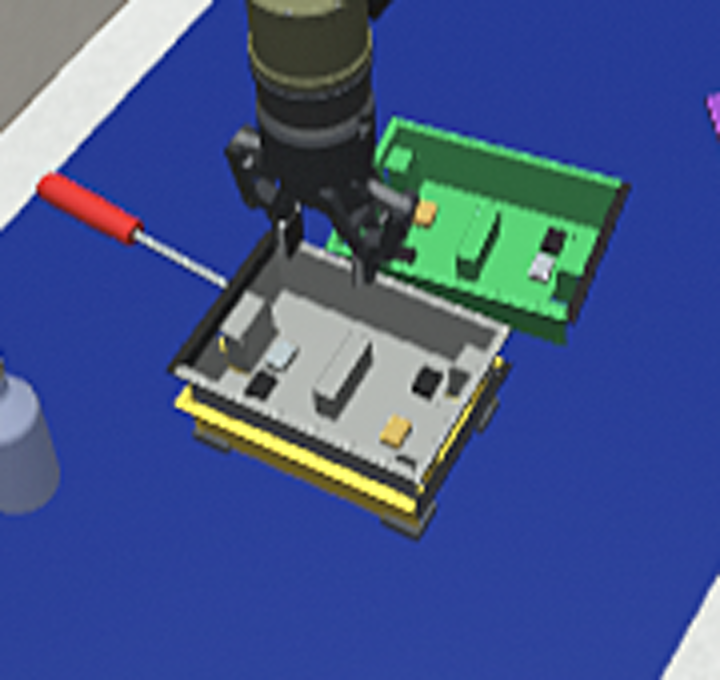

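Grey is seated level on yellow with its black end at the left in the wrist view (+x), opposite the yellow tote's black end. On to green: first I'll re-measure it.

```bash
python3 -m jog '0 0.02 0.002 0 0 0; 0 0.04 0.004 0 0 0; 0 0.04 0.004 0 0 0; 0 0.03 0.004 0 0 0; 0 0.03 0.002 -0.116 0 0'; python3 -m jog '0.01 0 0 0 0 0; 0 0 0 0 0 0; 0 0 0 0 0 0; 0 0 0 0 0 0; 0 0 0 0 0 0'; python3 go.py .521 -.01 .19 9.6
python3 - <<'E'
from h import *
c=calibration("wrist");np.save("cw22.npy",c,allow_pickle=True); im=snapshot("wrist"); cv2.imwrite("pics/w22.png",im)
crop(im,"w22c.png",110,40,400,270,2.7)
E
```

```text
t: 53.35
tcp_pos: [0.5164, 0.0178, 0.1925]
eef_rot: [-0.06, -0.704, -0.06, 0.705]
wrist_force: [0.0, -0.0, 0.4]
opening: 0.602
t: 53.85
tcp_pos: [0.5176, 0.0201, 0.1834]
eef_rot: [0.059, 0.705, 0.06, -0.705]
wrist_force: [0.7, -0.1, 0.5]
opening: 0.601
t 53.85 tcp [517.6  20.1 183.4] open 0.601 F [ 0.7 -0.1  0.5]
toolx [ 0.  0. -1.] jaw yaw -170.35 q [ 0.04  0.19 -0.32  1.06  0.   -1.7 ]
shift tool mm [-6.6 30.3  1.7]
turn rad [ 0.001 -0.     0.   ] (deg yaw -0.1)
   shift in turned axes mm [-6.6 30.3  1.7]
turn rad [-3.141 -0.    -0.   ] (deg yaw 179.9)
   shift in turned axes mm [ -6.6 -30.3  -1.7]
```

View pics/w22c.png

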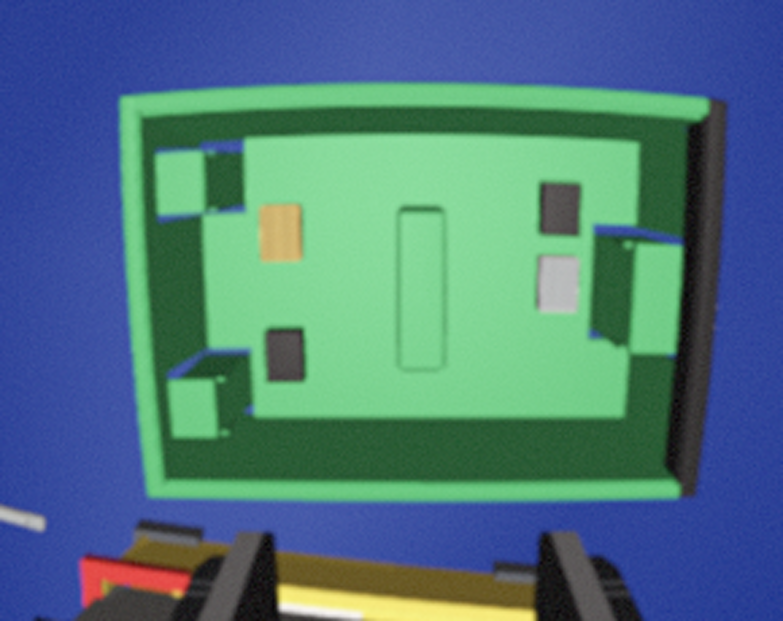

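Run:
```python
from meas import *
P=pts("cw22.npy",110,40,2.7,[("TL",398,211,36),("TR",445,211,36),("BR",444,370,36),("BL",399,370,36),("rtl",119,96,56),("rtr",725,101,56),("rbr",694,495,56),("rbl",148,498,56)])
print("fin",np.mean([P[k] for k in("TL","TR","BR","BL")],0))
print("rim",np.mean([P[k] for k in("rbl","rbr","rtl","rtr")],0))
for a,b in(("TL","BL"),("TR","BR"),("rtl","rbl"),("rtr","rbr"),("rbr","rbl"),("rtr","rtl")):
    d=P[b]-P[a]; print(a,b,np.linalg.norm(d).round(1),np.degrees(np.arctan2(d[1],d[0])).round(2))
# grey seated
c="cw21.npy"
P=pts(c,0,0,1,[("TL",254,152,80),("TR",272,152,80),("BR",272,216,80),("BL",254,216,80),("rtl",138,108,100),("rtr",386,109,100),("rbr",370,265,100),("rbl",154,266,100)])
print("grey fin",np.mean([P[k] for k in("TL","TR","BR","BL")],0),"rim",np.mean([P[k] for k in("rbl","rbr","rtl","rtr")],0))
for a,b in(("TL","BL"),("TR","BR"),("rtl","rbl"),("rtr","rbr"),("rbr","rbl"),("rtr","rtl")):
    d=P[b]-P[a]; print(a,b,np.linalg.norm(d).round(1),np.degrees(np.arctan2(d[1],d[0])).round(2))
```

```text
fin [516.89490556 -11.49537203]
rim [516.47963222 -11.67167933]
TL BL 59.3 99.84
TR BR 59.3 99.8
rtl rbl 148.6 99.68
rtr rbr 147.0 99.55
rbr rbl 209.4 9.85
rtr rtl 209.7 9.42
grey fin [524.79706717 178.83801094] rim [525.6305088  180.41053611]
TL BL 61.2 92.53
TR BR 61.2 93.53
rtl rbl 152.2 92.1
rtr rbr 149.9 93.76
rbr rbl 214.8 3.31
rtr rtl 210.4 2.71
```

```bash
python3 go.py .5168 -.0116 .09 9.7; python3 -m jog '0 0.015 0.003 0 0 0; 0.02 0.0165 0.003 0 0 0; 0.03 0 0 0 0 0; 0.03 0 0 0 0 0; 0.015 0 0 0 0 0';python3 -m jog '0 0 0 0 0 0; 0 0 0 0 0 0; 0 0 0 0 0 0; 0 0 0 0 0 0; 0 0 0 0 0 0'; python3 go.py .5168 -.0116 .009 9.7
```

```text
t 53.9 tcp [517.6  20.1 183.5] open 0.603 F [ 0.3 -0.5 -0.8]
toolx [ 0.  0. -1.] jaw yaw -170.35 q [ 0.04  0.19 -0.32  1.06  0.   -1.7 ]
shift tool mm [93.5 31.1  6.2]
turn rad [-0.001 -0.     0.   ] (deg yaw 0.0)
   shift in turned axes mm [93.5 31.1  6.2]
turn rad [3.141 0.    0.   ] (deg yaw -180.0)
   shift in turned axes mm [ 93.5 -31.1  -6.2]
t: 54.4
tcp_pos: [0.5153, -0.0135, 0.0861]
eef_rot: [-0.059, -0.704, -0.059, 0.706]
wrist_force: [0.2, -0.2, 0.2]
opening: 0.601
t: 54.9
tcp_pos: [0.5176, -0.0128, 0.0892]
eef_rot: [0.059, 0.705, 0.059, -0.704]
wrist_force: [-0.2, 0.1, -0.2]
opening: 0.6
t 54.9 tcp [517.6 -12.8  89.2] open 0.6 F [-0.2  0.1 -0.2]
toolx [ 0.002 -0.    -1.   ] jaw yaw -170.41 q [-0.02  0.26 -0.46  0.85 -0.   -1.76]
shift tool mm [80.2 -1.4  0.7]
turn rad [-0.002 -0.002 -0.   ] (deg yaw 0.1)
   shift in turned axes mm [80.2 -1.3  0.5]
turn rad [ 3.14e+00 -1.00e-03  3.00e-03] (deg yaw -179.9)
   shift in turned axes mm [80.2  1.3 -0.5]
```

```bash
python3 -m jog '0.02 -0.001 0.0005 0 0 0; 0.025 0 0 0 0 0; 0.02 0 0 0 0 0; 0.008 0 0 0 0 0; 0.002 0 0 0 0 0';python3 -m jog '0.003 0 0 0 0 0; 0 0 0 0 0 0; 0 0 0 0 0 0; 0 0 0 0 0 0; 0 0 0 0 0 0'; python3 go.py .5168 -.0116 .009 9.7
```

```text
t: 55.4
tcp_pos: [0.5156, -0.0118, 0.0128]
eef_rot: [-0.059, -0.704, -0.059, 0.705]
wrist_force: [0.1, 0.0, 0.4]
opening: 0.598
t: 55.9
tcp_pos: [0.5165, -0.0119, 0.0107]
eef_rot: [0.059, 0.705, 0.059, -0.704]
wrist_force: [-0.3, 1.1, 0.3]
opening: 0.604
t 55.9 tcp [516.5 -11.9  10.7] open 0.604 F [-0.3  1.1  0.3]
toolx [ 0.001 -0.    -1.   ] jaw yaw -170.41 q [-0.02  0.36 -0.54  0.67 -0.   -1.76]
shift tool mm [ 1.7 -0.3 -0.3]
turn rad [-0.002 -0.001 -0.   ] (deg yaw 0.1)
   shift in turned axes mm [ 1.7 -0.3 -0.3]
turn rad [ 3.14e+00 -0.00e+00  1.00e-03] (deg yaw -179.9)
   shift in turned axes mm [1.7 0.3 0.3]
```

```bash
python3 -m jog '0.0015 0 0 0 0 0; 0 0 0 0 0 0; 0 0 0 0 0 0; 0 0 0 0 0 0; 0 0 0 0 0 0' 0; python3 -m jog '0 0 0 0 0 0; -0.01 0 0 0 0 0; -0.01 0 0 0 0 0; -0.02 0 0 0 0 0; -0.02 0 0 0 0 0'; python3 -m jog '-0.03 0 0 0 0 0; -0.03 0 0 0 0 0; -0.03 0 0 0 0 0; -0.01 0 0 0 0 0; 0 0 0 0.05 0 0';  python3 -m jog '0 0 0 0.067 0 0; 0 0 0 0 0 0; 0 0 0 0 0 0; 0 0 0 0 0 0; 0 0 0 0 0 0'; python3 dk.py 0 0 .17 182.95
python3 - <<'E'
from h import *
c=calibration("wrist");np.save("cw23.npy",c,allow_pickle=True); im=snapshot("wrist"); cv2.imwrite("pics/w23.png",im)
E
```

```text
t: 56.4
tcp_pos: [0.5164, -0.0119, 0.009]
eef_rot: [0.059, 0.705, 0.059, -0.704]
wrist_force: [-0.4, 0.6, 3.3]
opening: 0.199
t: 56.9
tcp_pos: [0.5153, -0.0119, 0.0695]
eef_rot: [-0.059, -0.704, -0.059, 0.705]
wrist_force: [0.6, 0.3, -4.1]
opening: 0.198
t: 57.4
tcp_pos: [0.5173, -0.0119, 0.1707]
eef_rot: [0.041, 0.707, 0.041, -0.705]
wrist_force: [1.1, -0.6, -5.6]
opening: 0.202
t: 57.9
tcp_pos: [0.516, -0.0119, 0.1685]
eef_rot: [-0.018, -0.707, -0.018, 0.707]
wrist_force: [-0.2, 0.1, -4.9]
opening: 0.196
world [525.5 180. ]
t 57.9 tcp [516.  -11.9 168.5] open 0.196 F [-0.2  0.1 -4.9]
toolx [-0.001 -0.    -1.   ] jaw yaw -177.08 q [-0.02  0.19 -0.35  1.03 -0.   -1.64]
shift tool mm [  -1.5 -191.2  -19.3]
turn rad [-0.     0.001  0.   ] (deg yaw 0.0)
   shift in turned axes mm [  -1.5 -191.2  -19.4]
```

View pics/w23.png

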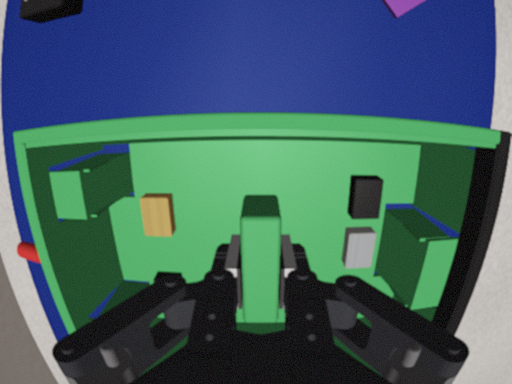

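```bash
python3 -m jog '0 -0.03 -0.003 0 0 0; 0 -0.04 -0.004 0 0 0; 0 -0.04 -0.004 0 0 0; 0 -0.04 -0.004 0 0 0; 0 -0.03 -0.003 0 0 0'; python3 -m jog '0 -0.01 -0.001 0 0 0; 0 0 0 0 0 0; 0 0 0 0 0 0; 0 0 0 0 0 0; 0 0 0 0 0 0'; python3 dk.py 0 0 .10 182.95
python3 - <<'E'
from h import *
c=calibration("wrist");np.save("cw24.npy",c,allow_pickle=True)
im=snapshot("side"); crop(im,"side4c.png",140,130,320,320,3.5)
E
```

```text
t: 58.45
tcp_pos: [0.5251, 0.1711, 0.1688]
eef_rot: [0.018, 0.707, 0.019, -0.707]
wrist_force: [0.1, -0.8, -3.7]
opening: 0.201
t: 58.95
tcp_pos: [0.5256, 0.1776, 0.1688]
eef_rot: [-0.017, -0.707, -0.017, 0.707]
wrist_force: [-0.7, 0.0, -4.1]
opening: 0.199
world [525.5 180. ]
t 58.95 tcp [525.6 177.6 168.8] open 0.199 F [-0.7  0.  -4.1]
toolx [-0. -0. -1.] jaw yaw -177.21 q [ 0.33  0.26 -0.26  1.05 -0.   -1.29]
shift tool mm [68.8 -2.4 -0. ]
turn rad [-0.003  0.    -0.   ] (deg yaw 0.2)
   shift in turned axes mm [68.8 -2.4 -0. ]
```

View pics/side4c.png

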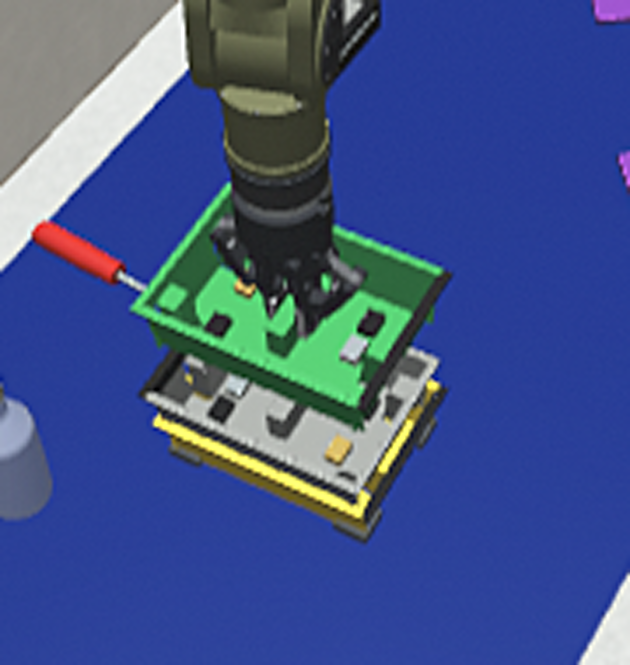

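```bash
python3 -m jog '0.01 -0.002 0 -0.003 0 0; 0.02 0 0 0 0 0; 0.015 0 0 0 0 0; 0.008 0 0 0 0 0; 0 0 0 0 0 0'; python3 -m jog '0 0 0 0 0 0; 0 0 0 0 0 0; 0 0 0 0 0 0; 0 0 0 0 0 0; 0 0 0 0 0 0'; python3 dk.py 0 0 .097 182.95
```

```text
t: 59.5
tcp_pos: [0.5243, 0.1803, 0.1142]
eef_rot: [-0.019, -0.706, -0.019, 0.708]
wrist_force: [-1.0, 0.1, -4.1]
opening: 0.199
t: 60.0
tcp_pos: [0.5257, 0.1809, 0.1162]
eef_rot: [0.019, 0.707, 0.019, -0.707]
wrist_force: [-0.2, 0.2, -5.1]
opening: 0.198
world [525.5 180. ]
t 60.0 tcp [525.7 180.9 116.2] open 0.198 F [-0.2  0.2 -5.1]
toolx [ 0.001  0.    -1.   ] jaw yaw -176.94 q [ 0.33  0.3  -0.33  0.93  0.   -1.29]
shift tool mm [19.2  0.9  0.2]
turn rad [ 0.002 -0.001  0.   ] (deg yaw -0.1)
   shift in turned axes mm [19.2  0.9  0.2]
```

```bash
python3 -m jog '0.004 0.001 0 0 0 0; 0.005 0 0 0 0 0; 0.004 0 0 0 0 0; 0.002 0 0 0 0 0; 0 0 0 0 0 0'; python3 -m jog '0.001 0 0 0 0 0; 0.001 0 0 0 0 0; 0 0 0 0 0 0; 0 0 0 0 0 0; 0 0 0 0 0 0'; python3 dk.py 0 0 .097 182.95
```

```text
t: 60.5
tcp_pos: [0.5252, 0.1797, 0.1002]
eef_rot: [-0.019, -0.707, -0.019, 0.707]
wrist_force: [-0.2, 0.4, -5.0]
opening: 0.201
t: 61.0
tcp_pos: [0.5256, 0.1799, 0.0989]
eef_rot: [0.019, 0.707, 0.019, -0.707]
wrist_force: [-0.3, -0.1, -3.8]
opening: 0.202
world [525.5 180. ]
t 61.0 tcp [525.6 179.9  98.9] open 0.202 F [-0.3 -0.1 -3.8]
toolx [ 0.  0. -1.] jaw yaw -176.94 q [ 0.33  0.32 -0.36  0.9   0.   -1.29]
shift tool mm [ 1.9 -0.1  0.1]
turn rad [ 0.002 -0.     0.   ] (deg yaw -0.1)
   shift in turned axes mm [ 1.9 -0.1  0.1]
```

```bash
python3 -m jog '0.001 0 0 0 0 0; 0.001 0 0 0 0 0; 0 0 0 0 0 0; 0 0 0 0 0 0; 0 0 0 0 0 0'; python3 -m jog '0.0005 0 0 0 0 0; 0.0005 0 0 0 0 0; 0 0 0 0 0 0; 0 0 0 0 0 0; 0 0 0 0 0 0'; python3 dk.py 0 0 .097 182.95
```

```text
t: 61.5
tcp_pos: [0.5256, 0.1799, 0.0971]
eef_rot: [0.019, 0.707, 0.019, -0.707]
wrist_force: [-2.0, -1.3, 0.8]
opening: 0.197
t: 62.0
tcp_pos: [0.5257, 0.1799, 0.097]
eef_rot: [0.019, 0.707, 0.019, -0.707]
wrist_force: [-4.3, -1.1, 9.6]
opening: 0.2
world [525.5 180. ]
t 62.0 tcp [525.7 179.9  97. ] open 0.2 F [-4.3 -1.1  9.6]
toolx [ 0.001  0.    -1.   ] jaw yaw -176.94 q [ 0.33  0.32 -0.36  0.89 -0.   -1.29]
shift tool mm [-0.  -0.2  0.2]
turn rad [ 0.002 -0.001  0.   ] (deg yaw -0.1)
   shift in turned axes mm [-0.  -0.2  0.2]
```

Green seated at exactly the predicted height of 0.097. Releasing and backing off.

```bash
python3 -m jog '-0.001 0 0 0 0 0; 0 0 0 0 0 0; 0 0 0 0 0 0; 0 0 0 0 0 0; 0 0 0 0 0 0' 0.6; python3 -m jog '-0.01 0 0 0 0 0; -0.03 0 0 0 0 0; -0.04 0 0 0 0 0; -0.04 0 0 0 0 0; -0.02 0 0 0 0 0'; python3 -m jog '0 0 0 0 0 0; 0 0 0 0 0 0; 0 0 0 0 0 0; 0 0 0 0 0 0; 0 0 0 0 0 0'
python3 - <<'E'
from h import *
c=calibration("wrist");np.save("cw25.npy",c,allow_pickle=True); im=snapshot("wrist"); cv2.imwrite("pics/w25.png",im)
im=snapshot("side"); crop(im,"side5c.png",140,130,320,320,3.5)
E
```

```text
t: 62.5
tcp_pos: [0.5255, 0.1798, 0.0967]
eef_rot: [-0.019, -0.707, -0.019, 0.707]
wrist_force: [0.5, 0.5, -0.1]
opening: 0.601
t: 63.0
tcp_pos: [0.527, 0.1803, 0.2414]
eef_rot: [0.018, 0.709, 0.019, -0.705]
wrist_force: [0.5, 0.9, -0.2]
opening: 0.605
t: 63.5
tcp_pos: [0.5249, 0.1796, 0.2356]
eef_rot: [-0.019, -0.706, -0.019, 0.708]
wrist_force: [-0.0, -0.3, 0.1]
opening: 0.599
```

View pics/w25.png

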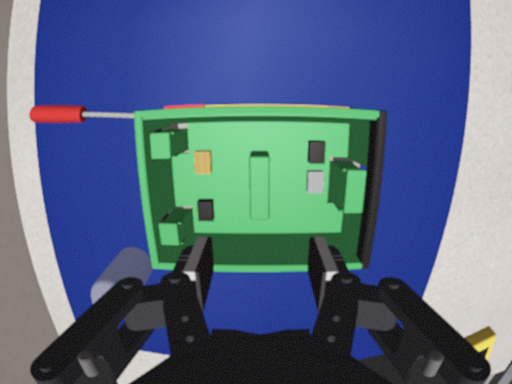

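View pics/side5c.png

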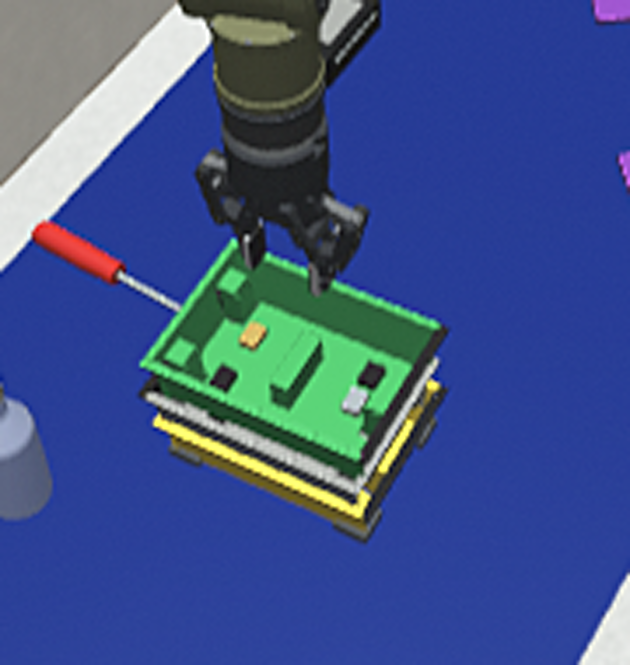

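The stack is level and the black ends alternate: yellow at -x, grey at +x, green at -x. The gripper is clear of everything. Handing in.

```bash
python3 -c "
from bench import *
print(job_done(), get_state()['t'])"
```

```text
the job is handed in; nothing more can be done
the job is handed in; nothing more can be done
```

The job is done and handed in at about 63.5 s of the 210 s allowed. No verdict is reported, so these results rest on my own checks.

- **Plates:** Only two aluminium plates were present. Both were laid in the yellow tote as one pile and tapped home into the red corner. During the first push along the length the pile sheared by about 8 mm. I pushed it again with the flat sides of the fingers and tapped the long edge once more.
    - The last clean camera measurement put the top plate at (30.2, -33.8) mm, against the target of (30.6, -33).
    - A later picture gave (31.9, -33.3) mm, but its outline took in part of the column strip.
    - I did not measure the lower plate separately. In both close views it did not stick out, and the pushing force rose at the expected stop.
- **Totes:** Grey was turned 180° and set on yellow, then green on grey. Both met resistance at the predicted height, 44 mm per level. The last side and wrist pictures show the stack level with alternating black ends and the gripper well clear.
- **Other things:** I did not touch the reader, bottle, screwdriver or purple look-alikes. I noticed no knock to the totes and no slip of the grip.

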